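# Press a bushing home with one turn of a flywheel press

### The job

Lay the aluminium pivot block in the nest of the green bench press with its brass bushing facing the ram, and let go of it. Then push the red knob of the trip latch over to free the flywheel, and turn the flywheel by its crank handle once round, anticlockwise as the yellow arrow shows, so that the ram presses the bushing home and draws back, until the wheel comes up against the latch's stop screw: bring it up slowly and bear on it with a push of about 10 to 15 N on the handle, never slamming or forcing it. Leave the wheel standing at the latch, the block in the nest and the things around it where they are.

Things in the scene. Friction and masses are not known exactly. Their poses are not given: they have to be found in the camera images.
- press: Green cast-iron bench press, bolted down, 435 mm long. Origin at table level on the upright flywheel axis; its y axis runs from the flywheel along the ram to the nest. Grey five-spoke flywheel: radius 85 mm, z 90 to 106 mm, hub to z 115. Ram slideway: x -28 to 28, y 99 to 145, top at z 92 mm. Anvil behind the nest: face at y 232, x -19 to 19, top at z 85 mm.
- nest (a point): Middle of the nest floor, (0, 206, 50) mm in the press frame, same axes. Floor 26 mm wide in x, 50 long; fingers have room on both sides down to z 40 mm. Four round-topped 6 mm pins at x +-20, y +-20 rise 10 mm above it, 34 mm clear in x. The block lies flat between them, its centre from -10 to +5 mm in y; the ram pushes it up to the anvil (+4).
- pivot_block: Loose aluminium block 30 x 44 x 30 mm (x, y, z), about 0.13 kg, origin at the centre of its underside. Its bore runs along y at 15 mm height; a brass bushing of 16 mm diameter stands 9 mm out of its -y end. In the nest its y axis lies along the press's y, the bushing toward ram and flywheel. Grip it across x (30 mm).
- bore_mouth (a point): Centre of the block's -y face, in which the bushing sits, (0, -22, 15) mm in the block's frame.
- bushing (a joint): How far the bushing has been pressed in, m: 0 at the start (9 mm proud), 0.009 flush. It is a tight fit, about 14 N. The press leaves it about 0.5 mm proud.
- flywheel (a joint): Flywheel angle, rad, anticlockwise from above; 0: ram drawn right back; pi: ram fully forward (30 mm). Starts at -0.25 to -0.14, just before the latch. Once round, the latch's stop screw stops it somewhere from 6.16 to 6.41; the screw is set differently each time, so feel for it. It stays where it is left and takes 2 to 6 N at the handle.
- handle (a point): Middle (z 133 mm) of the black crank handle: an upright grip, 23 mm diameter, z 110 to 156 mm, that spins freely on its pin. It circles the flywheel axis at 65 mm radius; at flywheel angle 0 it stands 62 degrees from the press's x axis toward its y axis.
- trip_latch (a joint): Trip latch angle, rad: 0 latched (its brass stop screw, latch_stop, blocks the steel dog on the wheel's rim, stop_dog), 0.25 tripped (wheel free). It stays either way. Once the wheel has gone about 0.9 rad, its dog swings the tripped latch back to 0 (up to 10 N at the handle), so that the wheel is stopped after one turn.
- trip_knob (a point): Red knob of the trip latch, 17 mm diameter, z 108 to 131 mm (this point: 120), at (0, -167) mm in the press frame when latched, on an arm 45 mm long that pivots at (0, -122). Pushed about 11 mm toward the press's +x (away from the robot) with 1 to 3 N it trips the latch and meets its end.
- cold_chisel: Black cold chisel, 17 x 148 x 16 mm, a bystander, origin under its centre.
- specimen_tray_3: Card specimen tray with a fossil, 65 x 85 x 24 mm, a bystander, origin under its centre.
- caliper: Steel caliper, 65 x 190 x 14 mm, a bystander, origin under its centre.
- marker_black: Grey and black marker pen, 18 x 135 x 18 mm, a bystander, origin under its centre.
Mind the look-alikes: they are no part of the job. There is more than one size of the pivot_block; the one meant has the size given above.

How it is judged:
By the outcome, as a careful person would: the job done as asked, in the order asked, and still so for the second after the job is handed in, with the robot touching nothing.
It also fails if it takes over 72 s, if anything falls off the work surface, if the arm or the gripper's body presses on something with over 40 N, if the wrist force passes 120 N, or if a joint passes its speed limit or range.

### The arm

A 6-joint arm with a two-finger parallel gripper is mounted at the origin on a cart in front of the work surface, level with it; the furniture and walls round the work are solid. World frame = base frame: x ahead of the robot, y to its left, z up, the work surface at z = 0. Lengths are in mm, angles in rad, forces in N, time in s.
With the tool pointing down it reaches from about 250 to 800 mm from the base axis. Payload 3.9 kg.
Tool frame: the origin (TCP) lies midway between the tips of the shut fingers; the grasp point (between the pads) lies 19 mm behind it; z points along the fingers, y is the line along which they close (so a half turn about z gives the same grasp; the last joint's range is limited). The gripper opens to 85 mm and grips with 20 to 120 N. Pads are 22 mm wide; open, the fingers measure 114 mm over their backs; the gripper's body (76 mm by 85 mm) begins 54 mm behind the grasp point. The pads swing forward as they close: fully open they stand 13 mm farther back than shut.
Start: joints at [-1.293, 0.26, -0.138, 1.173, 0, 1.571], TCP at [143.972, -504.864, 231.304] pointing down, gripper open.
Joint ranges: [-2.78, 2.78], [-0.83, 1.72], [-1.28, 1.37], [-1.9, 2.12], [-1.57, 1.48], [-3.14, 3.14]. Speed limits (rad/s): [2.57, 2.57, 3.14, 3.14, 3.14, 3.14].

### API

Orientations are given as a 3x3 rotation matrix whose columns are the frame's x, y, z axes.
In Python, from rig import env, optics, finder gives the robot as it stands.
- The arm moves only by the tool step_arm, never from a script. Its argument "commands" is a list of rows, each a list of 3 entries, a list of its own where there are three numbers: the shift along the tool's x, y, z in units of 0.5 m (1.0 is 0.5 m), then the turn, a rotation vector about the tool's x, y, z in units of 2 pi rad (1.0 is 2 pi rad), then the finger opening in mm, from 0 to 85.4. In form: [[[tx, ty, tz], [rx, ry, rz], hand], ...]. A call has 1 to 5 rows; each row shifts and turns the commanded pose from where the row before left it, along the tool's axes as they then stand; what a row does not reach is not made up. A row lasts 1/12 s, in which the tool goes at most 41.7 mm and 7.16 degrees, less where a joint would pass 70% of its speed; a pose out of reach is approached as far as the arm can. A call with a number of a shift or a turn outside -1 to 1 is refused whole. A call with a gripper value outside its range is refused whole. The fingers move at their own pace and stop on an object; "squeeze" is the grip in N (left out, the last holds). Time passes only in rows, so rows that do not move let the fingers close. It gives the time, the measured TCP pose, the force, the opening and the grip force at its end, in the units of the state.
- env.observe(): the state, without advancing time (a new reading comes with each control period).
- optics.snapshot(name): name is "scene" or "side" or "wrist"; returns the picture (400x640x3 uint8, red, green, blue); there is no depth.
- optics.camera_model(name): a dict with "mtx" (3x3 intrinsics, pixels), "R" (3x3) and "t" (3): a world point X has camera coordinates R X + t; the wrist camera has in their place "hand_eye" (4x4, takes a point from camera to tool coordinates, whose origin is the TCP and whose axes are the flange's). Camera axes: x right, y down, z forward; pixel columns grow to the right and rows downward; lengths in mm; the calibration is good to about 2 mm. A picture is of the moment at which its call begins: read the wrist's pose just before it. camera_model takes no time and is no camera call.
- env.close_job(): hands the job in; it is judged then, once.
Trained networks look in the newest picture that a camera, given by its name, has taken for a name from the list of things; names that differ only in an ending like _2 or _b are one class to them, and where a whole thing is asked for, a point or a joint stands for the part that bears it (a point fixed in the world has none). Each returns a list of dicts, best first, with "conf" (0 to 1); they miss things now and then, are a little off and sometimes report something else, mostly with a low value. They report only what shows in the picture. A call takes as long as a camera call. They do not tell look-alikes from the thing itself.
- finder.look_for(label, camera): "rect" ([centre column, centre row, width, height] as shares, 0 to 1, of the picture: columns of its width, rows of its height, round what is visible of it).
The state is a dict: "t": time; "joints": joint angles; "joint_vel": joint speeds; "effort": joint torques, N m; "ee_pos": TCP position; "orientation": TCP orientation; "contact_force": force on the tool from outside, world axes, zero at the start; "torque": the same for the moment, N m; "gripper_width": finger opening in mm; "finger_force": force on a finger pad.
Only numpy, scipy, OpenCV 4.12 (cv2) and the standard library are available. Lean on these libraries where they do the work, as an engineer would, in place of code of your own. Each camera call takes 0.05 s, during which the arm holds its last target. There are 200 camera calls.

## Working session

There is one attempt and no reset: what is moved stays moved. The work goes in short steps, Python scripts to look and compute and a tool call to move; the robot and the scene stay as the last step left them, time stands still between calls to the robot, and variables do not carry over. Pictures are saved under pics/ and viewed, at most 12 in all, crops included, and the job is handed in when it is done.

Besides the shell and the picture viewer there is one more tool, called after ">>>" by a JSON object that holds its "op" and its "data", one argument or row to a line. step_arm: Moves the arm, as the interface text tells. Its arguments: {"type":"object","properties":{"commands":{"type":"array","items":{"type":"array"}},"squeeze":{"type":"number"}},"required":["commands"]}

```bash
mkdir -p pics; ls; python3 - <<'E'
from rig import env,optics,finder
import cv2,numpy as np
s=env.observe();print(s)
for c in("scene","side"):
    im=optics.snapshot(c);cv2.imwrite(f"pics/{c}0.png",im[:,:,::-1])
    m=optics.camera_model(c);print(c,m)
    for l in("press","pivot_block","handle","trip_knob","bushing","cold_chisel","specimen_tray_3","caliper","marker_black"):
        print(l,[(round(d["conf"],2),(np.array(d["rect"])*[640,400,640,400]).round().tolist()) for d in finder.look_for(l,c)[:4]])
print(optics.camera_model("wrist"))
E
```

```text
pics
{'t': 0.0, 'joints': array([-1.29298999e+00,  2.60670225e-01, -1.39366183e-01,  1.17268077e+00,
        6.87651554e-06,  1.57078162e+00]), 'joint_vel': array([-0.00039729,  0.0002664 , -0.00123856,  0.00059981,  0.00040859,
       -0.00073657]), 'effort': array([ 2.82039800e-04, -4.05679750e+01,  2.53919560e+01,  1.86275190e-02,
        1.17778031e-04,  7.07803437e-06]), 'ee_pos': array([ 143.7978    , -504.22582547,  230.47321032]), 'orientation': array([[ 9.61655327e-01,  2.74260390e-01, -5.20175027e-04],
       [ 2.74260884e-01, -9.61653549e-01,  1.84909279e-03],
       [ 6.90474903e-06, -1.92085359e-03, -9.99998155e-01]]), 'contact_force': array([-0.39465734, -0.41383212, -0.03274601]), 'torque': array([0.00116243, 0.00317457, 0.03891984]), 'finger_force': 0.0, 'gripper_width': 85.49090185626542}
scene {'mtx': array([[391.3670804 ,   0.        , 315.82109981],
       [  0.        , 391.3670804 , 201.11629651],
       [  0.        ,   0.        ,   1.        ]]), 'R': array([[ 0.83825166,  0.54521859, -0.00841689],
       [ 0.37994655, -0.59508512, -0.70817675],
       [-0.39
[... 1149 characters left out ...]
[(0.77, [248.0, 251.0, 31.0, 32.0])]
specimen_tray_3 [(0.9, [218.0, 311.0, 35.0, 38.0])]
caliper [(0.59, [305.0, 296.0, 31.0, 50.0])]
marker_black [(0.52, [219.0, 310.0, 33.0, 37.0])]
{'mtx': array([[344.53481171,   0.        , 313.97983017],
       [  0.        , 344.53481171, 200.27800446],
       [  0.        ,   0.        ,   1.        ]]), 'hand_eye': array([[ 9.35904653e-05, -9.46169249e-01, -3.23672279e-01,
         8.47102812e+01],
       [ 9.99996880e-01, -7.19462142e-04,  2.39230598e-03,
         4.89560322e-02],
       [-2.49639630e-03, -3.23671493e-01,  9.46166229e-01,
        -1.41544385e+02],
       [ 0.00000000e+00,  0.00000000e+00,  0.00000000e+00,
         1.00000000e+00]])}
```

```bash
python3 - <<'E'
import cv2
a=cv2.imread("pics/scene0.png");b=cv2.imread("pics/side0.png")
cv2.imwrite("pics/a.png",cv2.resize(a[130:330,190:430],None,fx=3.3,fy=3,interpolation=2)[:600,:800])
cv2.imwrite("pics/b.png",cv2.resize(b[130:340,180:430],None,fx=3.2,fy=2.85,interpolation=2)[:600,:800])
E
```

```text
(no output)
```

View pics/a.png

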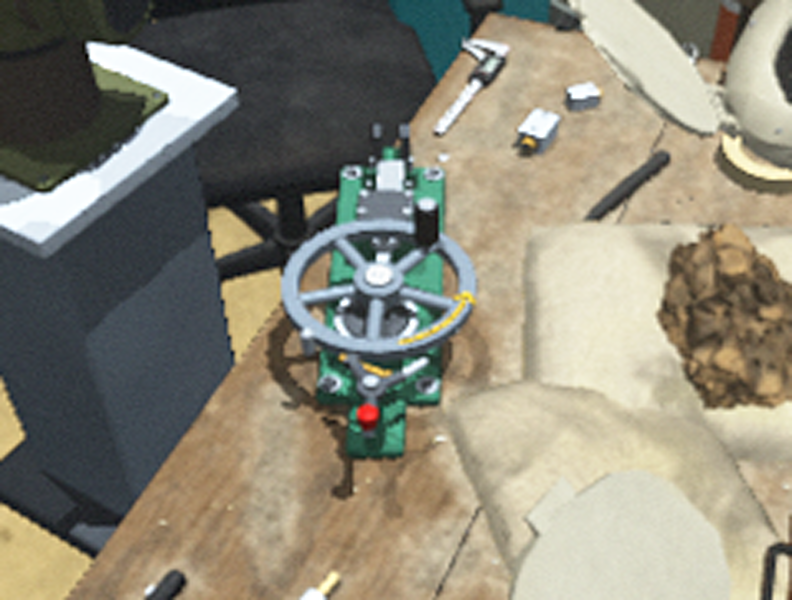

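View pics/b.png

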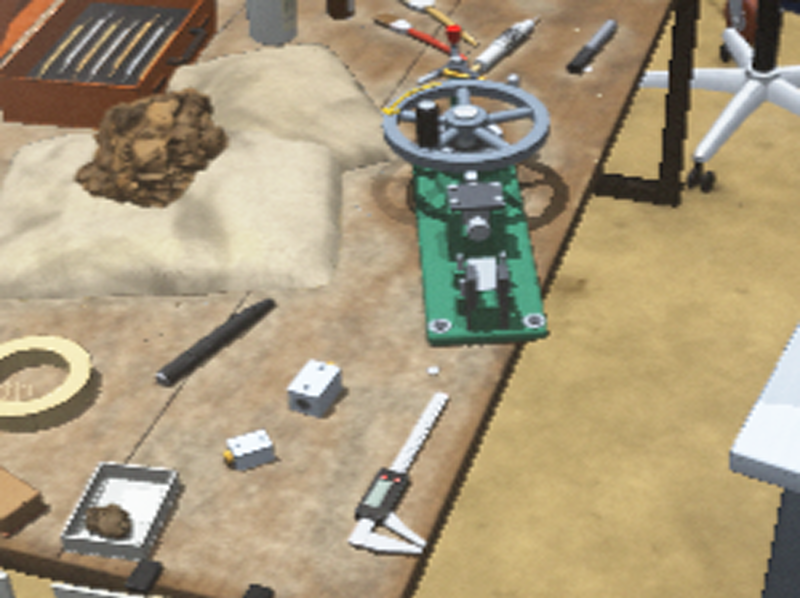

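Scene: press in the middle with the knob at (301,268), the hub at (305,222) and the handle top at (320,198). The large block is at (353,174) with its brass end at (349,179), and a smaller look-alike sits at (366,162). Side: knob (322,142), hub (326,170), large block (279,266), small block (258,289).

```bash
cat > h.py <<'E'
import numpy as np,cv2
from rig import env,optics,finder
def ray(c,p,st=None):
    m=optics.camera_model(c);d=np.linalg.inv(m["mtx"])@[p[0],p[1],1]
    if c=="wrist":
        H=m["hand_eye"];R=st["orientation"];return R@H[:3,:3]@d,R@H[:3,3]+st["ee_pos"]
    return m["R"].T@d,-m["R"].T@m["t"]
def onz(c,p,z,st=None):
    d,o=ray(c,p,st);return o+d*(z-o[2])/d[2]
def tri(pa,pb,a="scene",b="side"):
    d1,o1=ray(a,pa);d2,o2=ray(b,pb)
    k=np.linalg.lstsq(np.c_[d1,-d2],o2-o1,rcond=None)[0]
    A=o1+k[0]*d1;B=o2+k[1]*d2;return (A+B)/2,np.linalg.norm(A-B)
def proj(c,X,st=None):
    m=optics.camera_model(c);X=np.atleast_2d(X).astype(float)
    if c=="wrist":
        H=m["hand_eye"];X=((X-st["ee_pos"])@st["orientation"]-H[:3,3])@H[:3,:3]
    else: X=X@m["R"].T+m["t"]
    q=X@m["mtx"].T;return q[:,:2]/q[:,2:]
E
python3 - <<'E'
from h import *
np.set_printoptions(precision=1,suppress=True)
for n,a,b,z in[("knob",(301.5,267.5),(321.9,142),125),("hub",(304.8,221),(325.9,169.5),115),("htop",(319.7,198.3),(313.4,167.2),156),("block",(353,174),(279,266),15),("small",(366,162),(258,289),10)]:
    print(n,*tri(a,b),onz("scene",a,z),onz("side",b,z))
print("bush",onz("scene",(349,178.5),15))
E
```

```text
knob [ 610.  -237.3  119.9] 0.4213175670329776 [ 612.4 -240.1  125. ] [ 605.7 -229.6  125. ]
hub [523.5 -96.7 113.1] 1.9506601313195702 [525.4 -97.7 115. ] [521.4 -94.8 115. ]
htop [533.4 -33.2 156.2] 1.556796598167658 [534.  -32.6 156. ] [532.9 -33.9 156. ]
block [488.9 257.5  14.1] 1.8906449596733588 [490.1 257.2  15. ] [487.5 257.8  15. ]
small [495.2 349.2   9.3] 1.3835249816559385 [495.1 347.9  10. ] [495.5 350.   10. ]
bush [490.  228.3  15. ]
```

```bash
cat >> h.py <<'E'
def delta(p,yaw=None):
    s=env.observe();R=s["orientation"];d=R.T@(np.array(p)-s["ee_pos"])/500
    print("shift units",d.round(4),"rows>=",round(np.linalg.norm(d)*500/41.7,1))
    if yaw is not None: # desired angle of tool x, deg
        w=np.degrees(np.arctan2(R[1,0],R[0,0]));t=(yaw-w+180)%360-180
        c,sn=np.cos(np.radians(yaw)),np.sin(np.radians(yaw))
        Rd=np.array([[c,sn,0],[sn,-c,0],[0,0,-1]])
        rv=cv2.Rodrigues(R.T@Rd)[0].ravel()/2/np.pi
        print("turn units",rv.round(4),"rows>=",round(np.linalg.norm(rv)*360/7.16,1))
E
python3 - <<'E'
from h import *
np.set_printoptions(precision=1,suppress=True)
print(onz("side",(192,260),0),onz("scene",(420,174),0))
delta((489,250,200),90)
delta((370,-130,260))
E
```

```text
[731.  336.4   0. ] [687.8 403.6   0. ]
shift units [ 1.1 -1.3  0.1] rows>= 19.9
turn units [-0.  -0.  -0.2] rows>= 10.3
shift units [ 0.6 -0.6 -0.1] rows>= 10.5
```

View pics/scene0.png

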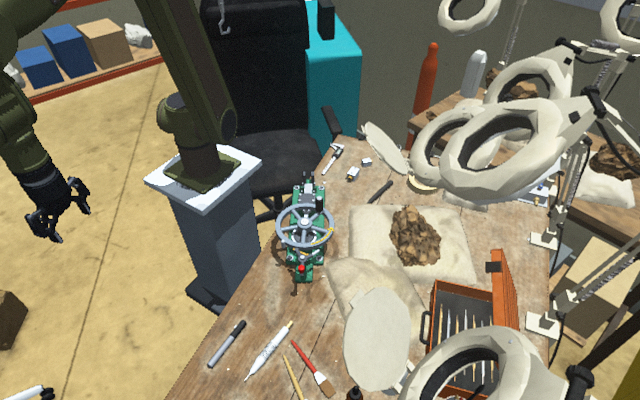

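```bash
python3 - <<'E'
from h import *
delta((489,250,210),90)
E
```

```text
shift units [ 1.0776 -1.2626  0.0426] rows>= 19.9
turn units [-0.     -0.     -0.2058] rows>= 10.3
```

>>> {"op": "step_arm", "data": {
  "commands": [
    [[0.0431,-0.0505,0.0017],[0,0,0],85],
    [[0.0431,-0.0505,0.0017],[0,0,0],85],
    [[0.0431,-0.0505,0.0017],[0,0,0],85],
    [[0.0431,-0.0505,0.0017],[0,0,0],85],
    [[0.0431,-0.0505,0.0017],[0,0,0],85]
  ]
}}

```text
t: 1.42
ee_pos: [213.2, -352.6, 227.0]
orientation: [[0.962, 0.273, 0.0], [0.273, -0.962, -0.0], [0.0, 0.0, -1.0]]
contact_force: [0.3, 0.6, -0.4]
gripper_width: 85.1
finger_force: 0.0
```

>>> {"op": "step_arm", "data": {
  "commands": [
    [[0.0431,-0.0505,0.0017],[0,0,0],85],
    [[0.0431,-0.0505,0.0017],[0,0,0],85],
    [[0.0431,-0.0505,0.0017],[0,0,0],85],
    [[0.0431,-0.0505,0.0017],[0,0,0],85],
    [[0.0431,-0.0505,0.0017],[0,0,0],85]
  ]
}}

```text
t: 1.83
ee_pos: [282.3, -201.6, 223.0]
orientation: [[0.962, 0.274, 0.001], [0.274, -0.962, -0.001], [0.001, 0.001, -1.0]]
contact_force: [1.4, 0.2, -0.5]
gripper_width: 85.1
finger_force: 0.0
```

>>> {"op": "step_arm", "data": {
  "commands": [
    [[0.0431,-0.0505,0.0017],[0,0,0],85],
    [[0.0431,-0.0505,0.0017],[0,0,0],85],
    [[0.0431,-0.0505,0.0017],[0,0,0],85],
    [[0.0431,-0.0505,0.0017],[0,0,0],85],
    [[0.0431,-0.0505,0.0017],[0,0,0],85]
  ]
}}

```text
t: 2.25
ee_pos: [351.4, -50.4, 218.8]
orientation: [[0.962, 0.274, 0.001], [0.274, -0.962, -0.0], [0.001, 0.001, -1.0]]
contact_force: [0.5, -1.2, 0.0]
gripper_width: 84.7
finger_force: 0.0
```

>>> {"op": "step_arm", "data": {
  "commands": [
    [[0.0431,-0.0505,0.0017],[0,0,0],85],
    [[0.0431,-0.0505,0.0017],[0,0,0],85],
    [[0.0431,-0.0505,0.0017],[0,0,0],85],
    [[0.0431,-0.0505,0.0017],[0,0,0],85],
    [[0.0431,-0.0505,0.0017],[0,0,0],85]
  ]
}}

```text
t: 2.67
ee_pos: [420.4, 100.8, 214.4]
orientation: [[0.962, 0.275, 0.001], [0.275, -0.962, -0.0], [0.001, 0.0, -1.0]]
contact_force: [0.5, 0.4, 0.1]
gripper_width: 84.7
finger_force: 0.0
```

>>> {"op": "step_arm", "data": {
  "commands": [
    [[0.0431,-0.0505,0.0017],[0,0,0],85],
    [[0.0431,-0.0505,0.0017],[0,0,0],85],
    [[0.0431,-0.0505,0.0017],[0,0,0],85],
    [[0.0431,-0.0505,0.0017],[0,0,0],85],
    [[0.0431,-0.0505,0.0017],[0,0,0],85]
  ]
}}

```text
t: 3.08
ee_pos: [502.8, 201.7, 211.9]
orientation: [[0.938, 0.347, -0.016], [0.348, -0.937, 0.043], [-0.0, -0.046, -0.999]]
contact_force: [0.7, -0.1, -0.2]
gripper_width: 84.7
finger_force: 0.0
```

>>> {"op": "step_arm", "data": {
  "commands": [
    [[0,0,0],[0,0,-0.0187],85],
    [[0,0,0],[0,0,-0.0187],85],
    [[0,0,0],[0,0,-0.0187],85],
    [[0,0,0],[0,0,-0.0187],85],
    [[0,0,0],[0,0,-0.0187],85]
  ]
}}

```text
t: 3.5
ee_pos: [502.2, 200.7, 211.9]
orientation: [[0.584, 0.812, -0.016], [0.811, -0.583, 0.043], [0.025, -0.038, -0.999]]
contact_force: [0.2, -0.7, -0.3]
gripper_width: 85.0
finger_force: 0.0
```

>>> {"op": "step_arm", "data": {
  "commands": [
    [[0,0,0],[0,0,-0.0187],85],
    [[0,0,0],[0,0,-0.0187],85],
    [[0,0,0],[0,0,-0.0187],85],
    [[0,0,0],[0,0,-0.0187],85],
    [[0,0,0],[0,0,-0.0187],85]
  ]
}}

```text
t: 3.92
ee_pos: [502.2, 200.7, 212.0]
orientation: [[0.036, 0.999, -0.016], [0.998, -0.036, 0.043], [0.042, -0.018, -0.999]]
contact_force: [0.8, -0.6, -0.2]
gripper_width: 84.8
finger_force: 0.0
```

>>> {"op": "step_arm", "data": {
  "commands": [
    [[0,0,0],[0,0,-0.0187],85],
    [[0,0,0],[0,0,0],85],
    [[0,0,0],[0,0,0],85]
  ]
}}

```text
t: 4.17
ee_pos: [502.2, 200.7, 212.0]
orientation: [[-0.072, 0.997, -0.016], [0.996, 0.073, 0.043], [0.044, -0.013, -0.999]]
contact_force: [0.1, -0.4, 0.2]
gripper_width: 85.1
finger_force: 0.0
```

```bash
python3 - <<'E'
from h import *
np.set_printoptions(precision=2,suppress=True)
s=env.observe();print(s["ee_pos"],s["orientation"],s["contact_force"],s["joint_vel"])
im=optics.snapshot("wrist");cv2.imwrite("pics/w1.png",im[:,:,::-1])
np.save("w1.npy",[s["ee_pos"],*s["orientation"]])
for d in finder.look_for("pivot_block","wrist"): print(d["conf"],np.array(d["rect"])*[640,400,640,400])
E
```

```text
[502.2  200.67 212.01] [[-0.07  1.   -0.02]
 [ 1.    0.07  0.04]
 [ 0.04 -0.01 -1.  ]] [ 0.06 -0.39  0.18] [-0.  0.  0. -0. -0.  0.]
0.75 [308.29 122.04  31.17  49.28]
0.66 [324.29  22.08  40.58  43.4 ]
```

View pics/w1.png

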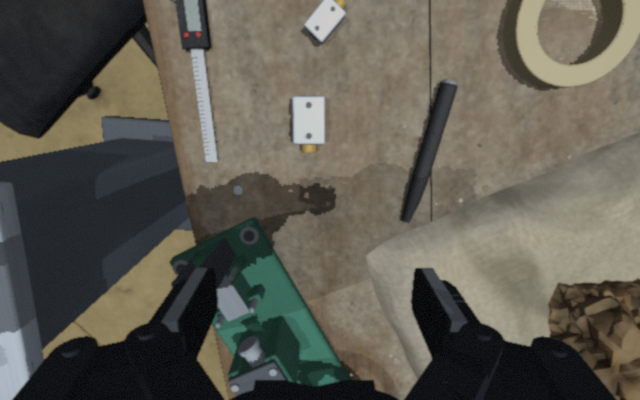

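Wrist view: the large block's top face has corners at about (293,96), (325,96), (325,143), (294,143), and the brass bushing is below it at (310,149). The look-alike is at (324,20), and the press nest is at lower left.

```bash
python3 - <<'E'
from h import *
np.set_printoptions(precision=3,suppress=True)
s=env.observe();print(s["joints"])
P=[onz("wrist",p,30,s)[:2] for p in((293,96),(325,96),(325,143),(294,143))]
P=np.array(P);print(P,P.mean(0),np.linalg.norm(P-np.roll(P,-1,0),axis=1))
y=P[0]+P[1]-P[2]-P[3];print("yaw of block y",np.degrees(np.arctan2(y[1],y[0])))
y=P.mean(0)-onz("wrist",(309.5,149),20,s)[:2];print(np.degrees(np.arctan2(y[1],y[0])))
print("hub",onz("wrist",(230,303),50,s))
delta((P.mean(0)[0],P.mean(0)[1],120),90)
E
```

```text
[ 0.353  0.296 -0.14   1.136  0.046  1.85 ]
[[476.349 278.148]
 [505.356 280.292]
 [508.871 238.004]
 [479.69  235.8  ]] [492.566 258.061] [29.087 42.433 29.263 42.48 ]
yaw of block y 94.63118823588228
93.98743481605915
hub [424.879  70.939  50.   ]
shift units [ 0.108 -0.008  0.189] rows>= 2.6
turn units [-0.002 -0.007  0.012] rows>= 0.7
```

```bash
python3 - <<'E'
from h import *
delta((491,257.5,100),94.3)
E
```

```text
shift units [ 0.1051 -0.0109  0.2289] rows>= 3.0
turn units [-0.0021 -0.007  -0.0003] rows>= 0.4
```

>>> {"op": "step_arm", "data": {
  "commands": [
    [[0.021,-0.0022,0.0458],[0,0,0],85],
    [[0.021,-0.0022,0.0458],[0,0,0],85],
    [[0.021,-0.0022,0.0458],[0,0,0],85],
    [[0.021,-0.0022,0.0458],[0,0,0],85],
    [[0.021,-0.0022,0.0458],[0,0,0],85]
  ]
}}

```text
t: 4.68
ee_pos: [490.8, 258.0, 99.2]
orientation: [[-0.073, 0.997, -0.016], [0.996, 0.074, 0.043], [0.044, -0.012, -0.999]]
contact_force: [0.6, 0.4, -0.2]
gripper_width: 84.8
finger_force: 0.0
```

>>> {"op": "step_arm", "data": {
  "commands": [
    [[0,0,0],[-0.0021,-0.007,-0.0003],85],
    [[0,0,0],[0,0,0],85],
    [[0,0,0],[0,0,0],85]
  ]
}}

```text
t: 4.93
ee_pos: [490.8, 258.0, 100.0]
orientation: [[-0.078, 0.997, 0.0], [0.997, 0.078, 0.0], [0.0, 0.0, -1.0]]
contact_force: [0.3, 0.5, 1.2]
gripper_width: 85.2
finger_force: 0.0
```

```bash
python3 - <<'E'
from h import *
np.set_printoptions(precision=3,suppress=True)
s=env.observe();print(s["joints"],s["ee_pos"])
im=optics.snapshot("wrist");cv2.imwrite("pics/w2.png",im[:,:,::-1])
for d in finder.look_for("pivot_block","wrist"):
    r=np.array(d["rect"])*[640,400,640,400];print(d["conf"],r)
g=cv2.cvtColor(im,cv2.COLOR_RGB2GRAY)
m=((g>165)*255).astype(np.uint8);cs=cv2.findContours(m,0,2)[0]
for c in cs:
    if cv2.contourArea(c)>800:
        b=cv2.boxPoints(cv2.minAreaRect(c));P=np.array([onz("wrist",p,30,s)[:2] for p in b]);print(b.round().tolist(),P,P.mean(0))
delta((491,257.5,3),94.3)
E
```

```text
[ 0.484  0.396 -0.297  0.877  0.     1.977] [490.807 258.029  99.968]
0.79 [313.152 213.08   42.688  75.   ]
0.55 [336.768  74.04   59.52   65.52 ]
[[292.0, 185.0], [335.0, 185.0], [335.0, 209.0], [292.0, 209.0]] [[476.528 278.05 ]
 [503.948 280.185]
 [505.547 263.882]
 [477.463 261.696]] [490.872 270.953]
[[146.0, 114.0], [162.0, 111.0], [177.0, 190.0], [161.0, 193.0]] [[387.046 315.316]
 [396.508 317.811]
 [403.015 268.808]
 [392.829 265.972]] [394.85  291.977]
[[307.0, 84.0], [349.0, 36.0], [376.0, 59.0], [333.0, 107.0]] [[481.459 339.848]
 [503.203 367.207]
 [519.771 356.331]
 [498.292 327.903]] [500.681 347.822]
[[615.0, 40.0], [639.0, 40.0], [639.0, 157.0], [615.0, 157.0]] [[652.018 376.556]
 [665.423 377.603]
 [690.94  312.968]
 [676.031 311.807]] [671.103 344.734]
shift units [-0.    -0.002  0.196] rows>= 2.3
turn units [ 0. -0.  0.] rows>= 0.0
```

>>> {"op": "step_arm", "data": {
  "commands": [
    [[0,0,0.05],[0,0,0],85],
    [[0,0,0.05],[0,0,0],85],
    [[0,0,0.05],[0,0,0],85],
    [[0,0,0.03],[0,0,0],85],
    [[0,0,0.014],[0,0,0],85]
  ]
}}

```text
t: 5.45
ee_pos: [490.3, 256.3, 1.7]
orientation: [[-0.076, 0.997, -0.002], [0.997, 0.076, -0.001], [-0.001, -0.002, -1.0]]
contact_force: [-0.6, -1.0, 0.1]
gripper_width: 84.8
finger_force: 0.0
```

>>> {"op": "step_arm", "data": {
  "commands": [
    [[0,0,0],[0,0,0],20],
    [[0,0,0],[0,0,0],20],
    [[0,0,0],[0,0,0],20],
    [[0,0,0],[0,0,0],20],
    [[0,0,0],[0,0,0],20]
  ],
  "squeeze": 45
}}

```text
t: 5.87
ee_pos: [491.9, 258.0, 4.6]
orientation: [[-0.077, 0.997, 0.003], [0.997, 0.077, 0.001], [0.001, 0.003, -1.0]]
contact_force: [1.1, -0.2, -2.2]
gripper_width: 28.9
finger_force: 45.1
```

>>> {"op": "step_arm", "data": {
  "commands": [
    [[0,0,0],[0,0,0],20],
    [[0,0,0],[0,0,0],20],
    [[0,0,0],[0,0,0],20]
  ]
}}

```text
t: 6.12
ee_pos: [491.9, 258.0, 4.5]
orientation: [[-0.078, 0.997, 0.003], [0.997, 0.078, 0.001], [0.001, 0.003, -1.0]]
contact_force: [-0.6, -0.8, 6.4]
gripper_width: 29.4
finger_force: 46.2
```

>>> {"op": "step_arm", "data": {
  "commands": [
    [[0,0,-0.04],[0,0,0],20],
    [[0,0,-0.06],[0,0,0],20],
    [[0,0,-0.06],[0,0,0],20],
    [[0,0,-0.06],[0,0,0],20],
    [[0,0,-0.06],[0,0,0],20]
  ]
}}

```text
t: 6.53
ee_pos: [490.4, 257.2, 144.5]
orientation: [[-0.078, 0.997, 0.0], [0.997, 0.078, -0.0], [-0.0, 0.0, -1.0]]
contact_force: [1.8, -0.4, -1.1]
gripper_width: 28.9
finger_force: 45.2
```

```bash
python3 - <<'E'
from h import *
delta((425,115,170),121)
E
```

```text
shift units [-0.2735 -0.1525 -0.051 ] rows>= 3.8
turn units [ 0.      0.     -0.0737] rows>= 3.7
```

>>> {"op": "step_arm", "data": {
  "commands": [
    [[-0.0547,-0.0305,-0.01],[0,0,0],20],
    [[-0.0547,-0.0305,-0.01],[0,0,0],20],
    [[-0.0547,-0.0305,-0.01],[0,0,0],20],
    [[-0.0547,-0.0305,-0.01],[0,0,0],20],
    [[-0.0547,-0.0305,-0.01],[0,0,0],20]
  ]
}}

```text
t: 6.95
ee_pos: [424.4, 114.1, 168.4]
orientation: [[-0.078, 0.997, 0.001], [0.997, 0.078, -0.0], [-0.0, 0.001, -1.0]]
contact_force: [-0.3, -0.2, -1.5]
gripper_width: 29.6
finger_force: 45.3
```

>>> {"op": "step_arm", "data": {
  "commands": [
    [[0,0,0],[0,0,-0.0185],20],
    [[0,0,0],[0,0,-0.0185],20],
    [[0,0,0],[0,0,-0.0185],20],
    [[0,0,0],[0,0,-0.0185],20],
    [[0,0,0],[0,0,0],20]
  ]
}}

```text
t: 7.37
ee_pos: [425.2, 115.0, 168.2]
orientation: [[-0.518, 0.856, 0.001], [0.856, 0.518, -0.0], [-0.0, 0.001, -1.0]]
contact_force: [1.2, -0.7, -1.1]
gripper_width: 29.4
finger_force: 45.2
```

>>> {"op": "step_arm", "data": {
  "commands": [
    [[0,0,0],[0,0,0],20],
    [[0,0,0],[0,0,0],20]
  ]
}}

```text
t: 7.53
ee_pos: [425.3, 115.2, 168.0]
orientation: [[-0.514, 0.858, 0.0], [0.858, 0.514, -0.0], [-0.0, 0.0, -1.0]]
contact_force: [0.2, 0.2, -1.4]
gripper_width: 29.5
finger_force: 45.2
```

```bash
python3 - <<'E'
from h import *
np.set_printoptions(precision=3,suppress=True)
s=env.observe();print(s["joints"],s["ee_pos"],s["orientation"])
im=optics.snapshot("wrist");cv2.imwrite("pics/w3.png",im[:,:,::-1])
import pickle;pickle.dump(s,open("w3.pkl","wb"))
E
```

```text
[ 0.265  0.157 -0.447  0.967 -0.     1.295] [425.332 115.216 168.045] [[-0.514  0.858  0.   ]
 [ 0.858  0.514 -0.   ]
 [-0.     0.    -1.   ]]
```

View pics/w3.png

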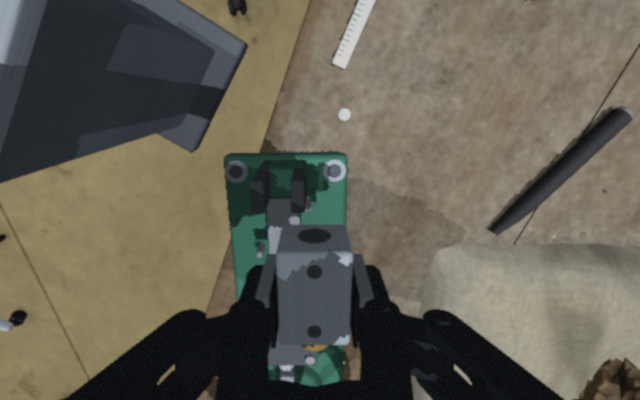

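Wrist view: the block is held squarely, its bushing toward the flywheel. The anvil posts are at (262,190) and (299,190), and the base bolts at (236,172) and (335,171). I'll overlay the press model to refine its pose.

```bash
cat > ov.py <<'E'
from h import *
import pickle,sys
W1=np.load("w1.npy");s1={"ee_pos":W1[0],"orientation":W1[1:]};s3=pickle.load(open("w3.pkl","rb"))
def press(hx,hy,yaw):
    c,s=np.cos(np.radians(yaw)),np.sin(np.radians(yaw));R=np.array([[c,-s,0],[s,c,0],[0,0,1]])
    return lambda X:np.atleast_2d(X)@R.T+[hx,hy,0]
def overlay(T,out):
    t=np.linspace(0,2*np.pi,60)
    L=[[(-19,232,85),(19,232,85)],[(-28,99,92),(28,99,92),(28,145,92),(-28,145,92),(-28,99,92)],
       [(-13,181,50),(13,181,50),(13,231,50),(-13,231,50),(-13,181,50)],
       np.c_[85*np.cos(t),85*np.sin(t),0*t+106],np.c_[8.5*np.cos(t),8.5*np.sin(t)-167,0*t+131]]
    L+=[np.c_[3*np.cos(t)+a,3*np.sin(t)+206+b,0*t+60] for a in(-20,20) for b in(-20,20)]
    tiles=[]
    for c,f,st,(x,y,w,h) in(("scene","scene0",None,(265,165,100,75)),("side","side0",None,(285,135,100,75)),("wrist","w1",s1,(150,210,200,150)),("wrist","w3",s3,(215,145,160,120))):
        im=cv2.imread(f"pics/{f}.png")[y:y+h,x:x+w];k=400/w;im=cv2.resize(im,(400,300),interpolation=2)
        for l in L:
            q=((proj(c,T(np.array(l,float)),st)-[x,y]+.5)*k).astype(int)
            cv2.polylines(im,[q.reshape(-1,1,2)],False,(0,0,255),1)
        tiles.append(im)
    cv2.imwrite(out,np.vstack([np.hstack(tiles[:2]),np.hstack(tiles[2:])]))
if __name__=="__main__": overlay(press(*map(float,sys.argv[1:4])),sys.argv[4])
E
python3 ov.py 523.5 -96.7 31.2 pics/o1.png
```

```text
(no output)
```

View pics/o1.png

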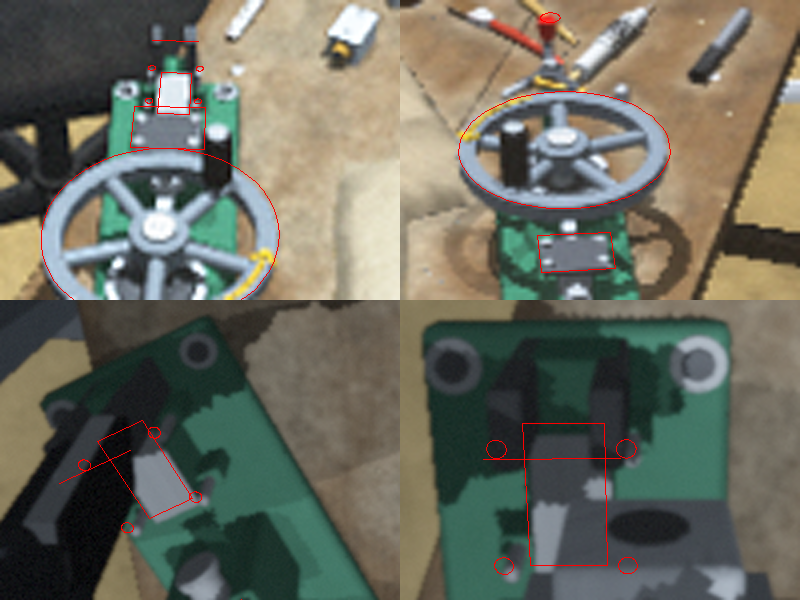

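Overlay: scene and side fit well. In the wrist views the true nest lies 2–3 mm farther toward press +x and slightly toward −y than the model, so I'll trust the wrist.

```bash
python3 - <<'E'
from h import *
import pickle
np.set_printoptions(precision=2,suppress=True)
s=pickle.load(open("w3.pkl","rb"))
for x in(20,22,24): print(x,proj("wrist",[s["ee_pos"]+s["orientation"]@np.array([x,0,z]) for z in(-25.5,4.5)],s))
from ov import press
for T in(press(526.4,-96.7,31.2),):
    n=T([0,203,0])[0];print(n)
    delta((n[0],n[1],118),121.2)
E
```

```text
20 [[310.93 257.89]
 [311.52 226.35]]
22 [[310.91 253.16]
 [311.51 222.34]]
24 [[310.9  248.37]
 [311.5  218.29]]
[421.24  76.94   0.  ]
shift units [-0.06 -0.05  0.1 ] rows>= 1.5
turn units [ 0.  0. -0.] rows>= 0.0
```

```bash
python3 - <<'E'
from h import *
from ov import press
n=press(524.5,-96.9,31.2)([0,203,0])[0];print(n)
np.set_printoptions(precision=4,suppress=True)
delta((n[0],n[1],116),121.2)
E
```

```text
[419.3405171   76.73894481   0.        ]
shift units [-0.0598 -0.05    0.104 ] rows>= 1.6
turn units [ 0.      0.     -0.0006] rows>= 0.0
```

>>> {"op": "step_arm", "data": {
  "commands": [
    [[-0.02,-0.0167,0],[0,0,0],20],
    [[-0.02,-0.0167,0.02],[0,0,0],20],
    [[-0.0198,-0.0166,0.04],[0,0,0],20],
    [[0,0,0.034],[0,0,0],20],
    [[0,0,0.01],[0,0,0],20]
  ]
}}

```text
t: 8.0
ee_pos: [417.5, 75.9, 114.0]
orientation: [[-0.514, 0.858, -0.003], [0.858, 0.514, -0.001], [0.001, -0.003, -1.0]]
contact_force: [0.0, 0.0, -2.3]
gripper_width: 29.2
finger_force: 45.2
```

>>> {"op": "step_arm", "data": {
  "commands": [
    [[0,0,0],[0,0,0],20],
    [[0,0,0],[0,0,0],20],
    [[0,0,0],[0,0,0],20]
  ]
}}

```text
t: 8.25
ee_pos: [420.5, 77.1, 116.9]
orientation: [[-0.516, 0.856, 0.002], [0.856, 0.516, 0.0], [-0.001, 0.002, -1.0]]
contact_force: [0.3, -0.6, -1.6]
gripper_width: 29.5
finger_force: 45.2
```

```bash
python3 - <<'E'
from h import *
import pickle
s=env.observe();print(s["ee_pos"])
w=optics.snapshot("wrist");a=optics.snapshot("scene");b=optics.snapshot("side")
pickle.dump(s,open("w4.pkl","wb"));cv2.imwrite("pics/w4.png",w[:,:,::-1])
r=lambda i,x,y,w_,h_:cv2.resize(i[y:y+h_,x:x+w_],(400,300),interpolation=2)
o=np.vstack([np.hstack([r(a,265,135,100,75),r(b,285,155,80,60)]),np.hstack([r(w,235,100,160,120),r(w,235,220,160,120)])])
cv2.imwrite("pics/o2.png",o[:,:,::-1])
E
```

```text
[420.48304491  77.14605333 116.8774822 ]
```

View pics/o2.png

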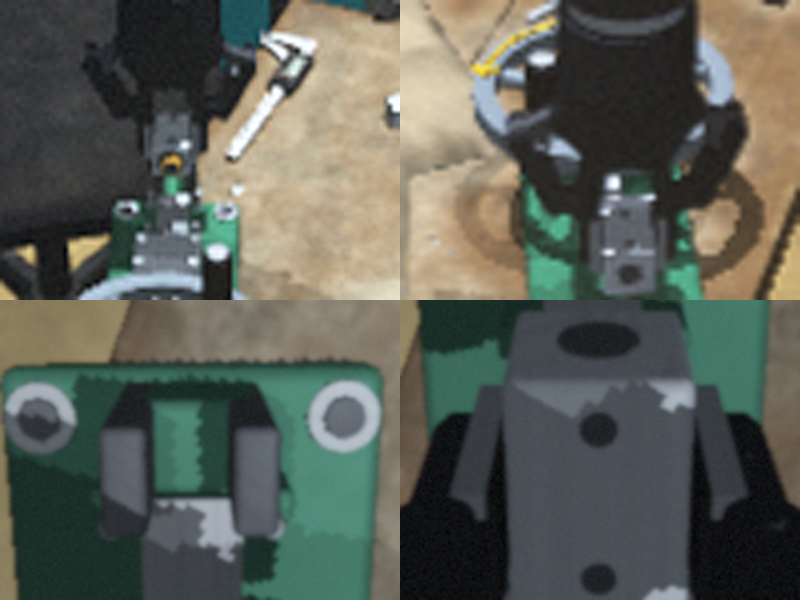

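Wrist view: the block is centred at column 314.6, the nest pins at columns 278 and 345 (row 192), and the nest is centred at 311.5, so I should shift about 1.6 mm toward tool −y. The yaw matches.

```bash
python3 - <<'E'
from h import *
import pickle
s=pickle.load(open("w4.pkl","rb"))
P=onz("wrist",(311.4,191),60,s);print("pins in tool frame",s["orientation"].T@(P-s["ee_pos"]))
print("block far top edge pred rows x=20,22:",proj("wrist",[s["ee_pos"]+s["orientation"]@np.array([x,0,-25.5]) for x in(20,22)],s)[:,1], "seen",220+80/2.5)
E
```

```text
pins in tool frame [20.56961881 -0.46227419 56.85971811]
block far top edge pred rows x=20,22: [257.89124272 253.15442133] seen 252.0
```

>>> {"op": "step_arm", "data": {
  "commands": [
    [[-0.004,-0.0032,0],[0,0,0],20],
    [[0,0,0.03],[0,0,0],20],
    [[0,0,0.03],[0,0,0],20],
    [[0,0,0.02],[0,0,0],20],
    [[0,0,0.012],[0,0,0],20]
  ]
}}

```text
t: 8.82
ee_pos: [418.6, 74.0, 69.2]
orientation: [[-0.516, 0.856, -0.001], [0.856, 0.516, -0.0], [0.0, -0.001, -1.0]]
contact_force: [-0.4, 0.4, -0.7]
gripper_width: 29.2
finger_force: 45.3
```

>>> {"op": "step_arm", "data": {
  "commands": [
    [[0,0,0],[0,0,0],20],
    [[0,0,0.008],[0,0,0],20],
    [[0,0,0],[0,0,0],20],
    [[0,0,0],[0,0,0],20]
  ]
}}

```text
t: 9.15
ee_pos: [419.6, 74.2, 66.4]
orientation: [[-0.516, 0.856, 0.001], [0.856, 0.516, 0.0], [-0.001, 0.001, -1.0]]
contact_force: [-0.6, -0.2, -2.6]
gripper_width: 29.6
finger_force: 45.2
```

>>> {"op": "step_arm", "data": {
  "commands": [
    [[0,0,0.004],[0,0,0],20],
    [[0,0,0.004],[0,0,0],20],
    [[0,0,0.004],[0,0,0],20],
    [[0,0,0],[0,0,0],20]
  ]
}}

```text
t: 9.48
ee_pos: [418.9, 74.1, 59.7]
orientation: [[-0.516, 0.856, -0.0], [0.856, 0.516, -0.0], [-0.0, -0.0, -1.0]]
contact_force: [0.4, -0.7, -1.6]
gripper_width: 29.2
finger_force: 45.2
```

>>> {"op": "step_arm", "data": {
  "commands": [
    [[0,0,0.004],[0,0,0],20],
    [[0,0,0.002],[0,0,0],20],
    [[0,0,0.002],[0,0,0],20],
    [[0,0,0],[0,0,0],20]
  ]
}}

```text
t: 9.82
ee_pos: [419.0, 74.1, 55.8]
orientation: [[-0.516, 0.856, -0.0], [0.856, 0.516, -0.0], [-0.0, -0.0, -1.0]]
contact_force: [0.5, 1.1, -1.1]
gripper_width: 29.1
finger_force: 45.2
```

>>> {"op": "step_arm", "data": {
  "commands": [
    [[0,0,0.002],[0,0,0],20],
    [[0,0,0],[0,0,0],20],
    [[0,0,0],[0,0,0],20]
  ]
}}

```text
t: 10.07
ee_pos: [419.1, 74.2, 54.9]
orientation: [[-0.516, 0.856, 0.0], [0.856, 0.516, -0.0], [-0.0, 0.0, -1.0]]
contact_force: [0.5, -0.4, -0.9]
gripper_width: 29.0
finger_force: 45.2
```

>>> {"op": "step_arm", "data": {
  "commands": [
    [[0,0,0.002],[0,0,0],20],
    [[0,0,0],[0,0,0],20],
    [[0,0,0],[0,0,0],20]
  ]
}}

```text
t: 10.32
ee_pos: [419.4, 74.1, 54.5]
orientation: [[-0.516, 0.856, 0.001], [0.856, 0.516, -0.0], [-0.001, 0.001, -1.0]]
contact_force: [-1.0, 0.0, 5.8]
gripper_width: 28.9
finger_force: 45.9
```

>>> {"op": "step_arm", "data": {
  "commands": [
    [[0,0,0],[0,0,0],50],
    [[0,0,0],[0,0,0],50],
    [[0,0,0],[0,0,0],50],
    [[0,0,0],[0,0,0],50],
    [[0,0,0],[0,0,0],50]
  ]
}}

```text
t: 10.73
ee_pos: [419.2, 74.1, 53.9]
orientation: [[-0.516, 0.856, 0.0], [0.856, 0.516, -0.0], [-0.0, 0.0, -1.0]]
contact_force: [-0.1, -0.5, -0.7]
gripper_width: 50.3
finger_force: 0.0
```

>>> {"op": "step_arm", "data": {
  "commands": [
    [[0,0,-0.02],[0,0,0],50],
    [[0,0,-0.04],[0,0,0],50],
    [[0,0,-0.06],[0,0,0],50],
    [[0,0,-0.06],[0,0,0],50],
    [[0,0,-0.06],[0,0,0],50]
  ]
}}

```text
t: 11.15
ee_pos: [418.6, 74.0, 175.0]
orientation: [[-0.516, 0.856, -0.001], [0.856, 0.516, -0.0], [0.0, -0.001, -1.0]]
contact_force: [0.6, -0.4, -0.3]
gripper_width: 50.2
finger_force: 0.0
```

>>> {"op": "step_arm", "data": {
  "commands": [
    [[0.03,0,-0.02],[0,0,0],50],
    [[0.03,0,0],[0,0,0],50],
    [[0,0,0],[0,0,0],50],
    [[0,0,0],[0,0,0],50]
  ]
}}

```text
t: 11.48
ee_pos: [403.4, 100.0, 184.0]
orientation: [[-0.517, 0.856, 0.001], [0.856, 0.517, -0.0], [-0.001, 0.0, -1.0]]
contact_force: [0.9, -0.1, -0.9]
gripper_width: 50.0
finger_force: 0.0
```

```bash
python3 - <<'E'
from h import *
import pickle
s=env.observe();print(s["ee_pos"],s["joints"])
w=optics.snapshot("wrist");a=optics.snapshot("scene");b=optics.snapshot("side")
pickle.dump(s,open("w5.pkl","wb"));cv2.imwrite("pics/w5.png",w[:,:,::-1])
r=lambda i,x,y,w_,h_:cv2.resize(i[y:y+h_,x:x+w_],(400,300),interpolation=2)
o=np.vstack([np.hstack([r(a,265,135,100,75),r(b,285,155,80,60)]),np.hstack([r(w,235,120,160,120),r(w,120,100,400,300)])])
cv2.imwrite("pics/o3.png",o[:,:,::-1])
E
```

```text
[403.3949069   99.95580724 183.99240431] [ 2.43347125e-01  1.02107501e-01 -4.67737211e-01  1.00045828e+00
 -5.87396055e-04  1.27023027e+00]
```

View pics/o3.png

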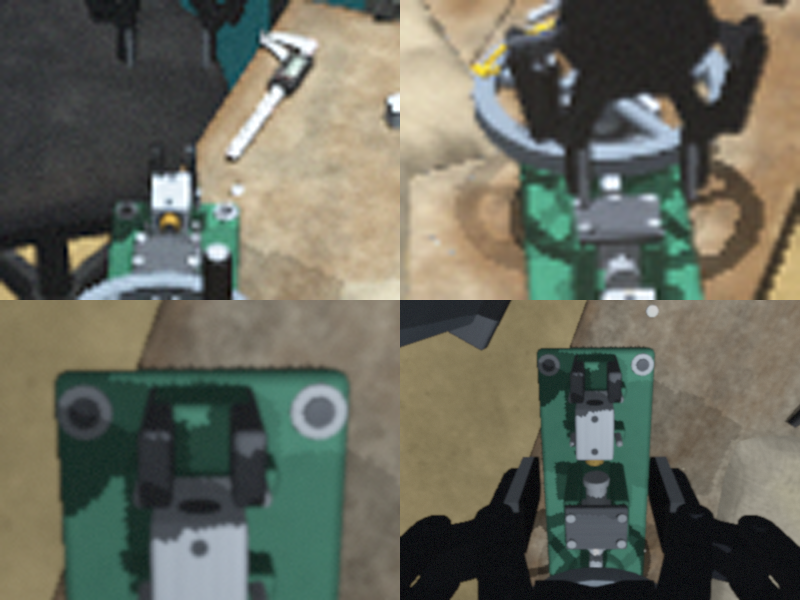

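The block is in the nest between the pins, bushing toward the ram (scene tile (170,220), lower right tile (595,462)). Next the knob: go above it and look from close by.

```bash
python3 - <<'E'
from h import *
delta((585,-250,200),121.1)
E
```

```text
shift units [-0.7859 -0.0497 -0.0329] rows>= 9.5
turn units [-0.0001  0.     -0.0001] rows>= 0.0
```

>>> {"op": "step_arm", "data": {
  "commands": [
    [[-0.052,-0.0033,-0.01],[0,0,0],0],
    [[-0.052,-0.0033,-0.01],[0,0,0],0],
    [[-0.052,-0.0033,-0.01],[0,0,0],0],
    [[-0.052,-0.0033,0],[0,0,0],0],
    [[-0.052,-0.0033,0],[0,0,0],0]
  ],
  "squeeze": 25
}}

```text
t: 12.05
ee_pos: [464.3, -17.5, 198.8]
orientation: [[-0.516, 0.857, 0.0], [0.857, 0.516, -0.0], [-0.0, -0.0, -1.0]]
contact_force: [-0.6, 0.1, -0.1]
gripper_width: 0.1
finger_force: 0.0
```

>>> {"op": "step_arm", "data": {
  "commands": [
    [[-0.052,-0.0033,0],[0,0,0],0],
    [[-0.052,-0.0033,0],[0,0,0],0],
    [[-0.052,-0.0033,0],[0,0,0],0],
    [[-0.052,-0.0033,0],[0,0,0],0],
    [[-0.052,-0.0033,0],[0,0,0],0]
  ]
}}

```text
t: 12.47
ee_pos: [523.8, -133.3, 198.2]
orientation: [[-0.515, 0.857, -0.001], [0.857, 0.515, 0.0], [0.001, -0.001, -1.0]]
contact_force: [0.4, -0.0, -0.1]
gripper_width: -0.1
finger_force: 0.0
```

>>> {"op": "step_arm", "data": {
  "commands": [
    [[-0.052,-0.0033,0],[0,0,0],0],
    [[-0.052,-0.0033,0],[0,0,0],0],
    [[-0.052,-0.0033,0],[0,0,0],0],
    [[-0.052,-0.0033,0],[0,0,0],0],
    [[-0.052,-0.0033,0],[0,0,0],0]
  ]
}}

```text
t: 12.88
ee_pos: [583.8, -248.9, 197.9]
orientation: [[-0.515, 0.857, -0.001], [0.857, 0.515, 0.0], [0.001, -0.001, -1.0]]
contact_force: [0.1, -0.5, -0.5]
gripper_width: -0.4
finger_force: 0.0
```

>>> {"op": "step_arm", "data": {
  "commands": [
    [[0,0,0],[0,0,0],0],
    [[0,0,0],[0,0,0],0]
  ]
}}

```text
t: 13.05
ee_pos: [583.7, -248.6, 197.5]
orientation: [[-0.514, 0.858, -0.001], [0.858, 0.514, 0.001], [0.001, -0.001, -1.0]]
contact_force: [-0.7, 1.3, -0.7]
gripper_width: -0.0
finger_force: 0.0
```

```bash
python3 - <<'E'
from h import *
import pickle
s=env.observe();print(s["ee_pos"],s["orientation"],s["joints"])
w=optics.snapshot("wrist");b=optics.snapshot("side")
pickle.dump(s,open("w6.pkl","wb"));cv2.imwrite("pics/w6.png",w[:,:,::-1])
for d in finder.look_for("trip_knob","wrist"):
    r=np.array(d["rect"])*[640,400,640,400];print(d["conf"],r,onz("wrist",r[:2],125,s))
h=cv2.cvtColor(w,cv2.COLOR_RGB2HSV);m=(((h[...,0]<6)|(h[...,0]>174))&(h[...,1]>170)&(h[...,2]>60)).astype(np.uint8)
n,_,st,ce=cv2.connectedComponentsWithStats(m)
for i in range(1,n):
    if st[i,4]>60: print(st[i],ce[i],onz("wrist",ce[i],128,s))
E
```

```text
[ 583.65145342 -248.6466372   197.54247549] [[-5.14133851e-01  8.57708947e-01 -1.32075618e-03]
 [ 8.57709077e-01  5.14134925e-01  6.46375948e-04]
 [ 1.23344931e-03 -8.00500808e-04 -9.99998919e-01]] [-4.02772339e-01  4.64610972e-01  8.57176664e-02  1.19337145e+00
  7.69543157e-05  6.28025477e-01]
0.93 [368.128 169.2   106.816 138.   ] [ 598.56343664 -204.39470391  125.        ]
[346 213  24  26 435] [357.48965517 226.34252874] [ 613.45903782 -240.06189496  128.        ]
```

View pics/w6.png

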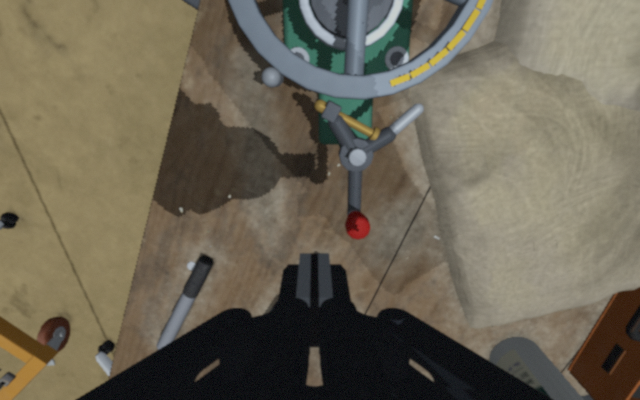

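Wrist view: the red knob is at (357,226), on its arm pivoting at (357,156), and the shut fingertips are at (315,275). I'll line up on its −x side and descend.

>>> {"op": "step_arm", "data": {
  "commands": [
    [[-0.016,-0.01,0.02],[0,0,0],0],
    [[0,0,0.04],[0,0,0],0],
    [[0,0,0.05],[0,0,0],0],
    [[0,0,0.035],[0,0,0],0],
    [[0,0,0.016],[0,0,0],0]
  ]
}}

```text
t: 13.62
ee_pos: [581.3, -255.3, 115.3]
orientation: [[-0.517, 0.856, -0.004], [0.856, 0.517, 0.002], [0.004, -0.003, -1.0]]
contact_force: [-1.1, -0.5, -0.3]
gripper_width: 0.2
finger_force: 0.0
```

>>> {"op": "step_arm", "data": {
  "commands": [
    [[0,0,0],[0,0,0],0],
    [[0,0.01,0],[0,0,0],0],
    [[0,0.01,0],[0,0,0],0],
    [[0,0,0],[0,0,0],0],
    [[0,0,0],[0,0,0],0]
  ]
}}

```text
t: 14.03
ee_pos: [593.6, -251.3, 119.9]
orientation: [[-0.517, 0.856, 0.003], [0.856, 0.517, -0.001], [-0.003, 0.002, -1.0]]
contact_force: [0.6, 0.1, -0.4]
gripper_width: -0.3
finger_force: 0.0
```

>>> {"op": "step_arm", "data": {
  "commands": [
    [[0,0.006,0],[0,0,0],0],
    [[0,0.006,0],[0,0,0],0],
    [[0,0,0],[0,0,0],0],
    [[0,0,0],[0,0,0],0]
  ]
}}

```text
t: 14.37
ee_pos: [597.7, -248.2, 118.9]
orientation: [[-0.516, 0.856, 0.001], [0.856, 0.516, -0.0], [-0.001, 0.001, -1.0]]
contact_force: [-0.3, 0.5, -0.5]
gripper_width: 0.1
finger_force: 0.2
```

>>> {"op": "step_arm", "data": {
  "commands": [
    [[0,0.006,0],[0,0,0],0],
    [[0,0.006,0],[0,0,0],0],
    [[0,0,0],[0,0,0],0],
    [[0,0,0],[0,0,0],0]
  ]
}}

```text
t: 14.7
ee_pos: [602.7, -244.7, 118.5]
orientation: [[-0.517, 0.856, 0.001], [0.856, 0.517, 0.0], [0.0, 0.001, -1.0]]
contact_force: [-0.1, 0.7, -0.4]
gripper_width: -0.0
finger_force: 0.2
```

>>> {"op": "step_arm", "data": {
  "commands": [
    [[0,0.006,0],[0,0,0],0],
    [[0,0,0],[0,0,0],0],
    [[0,0,0],[0,0,0],0]
  ]
}}

```text
t: 14.95
ee_pos: [604.5, -243.5, 118.4]
orientation: [[-0.516, 0.856, -0.001], [0.856, 0.516, -0.0], [0.0, -0.001, -1.0]]
contact_force: [-3.6, -1.1, 1.0]
gripper_width: 0.1
finger_force: 1.5
```

```bash
cat > kn.py <<'E'
from h import *
s=env.observe();w=optics.snapshot("wrist")
h=cv2.cvtColor(w,cv2.COLOR_RGB2HSV);m=(((h[...,0]<6)|(h[...,0]>174))&(h[...,1]>170)&(h[...,2]>60)).astype(np.uint8)
n,_,st,ce=cv2.connectedComponentsWithStats(m)
for i in range(1,n):
    if st[i,4]>60: print(st[i],onz("wrist",ce[i],126,s))
print(s["ee_pos"],s["contact_force"])
E
python3 kn.py
```

```text
[ 343  254   33   44 1022] [ 621.96788824 -231.32208988  126.        ]
[ 604.48669234 -243.49659957  118.38227682] [-3.5889689  -1.11271457  0.98142918]
```

>>> {"op": "step_arm", "data": {
  "commands": [
    [[0,0.003,0],[0,0,0],0],
    [[0,0,0],[0,0,0],0],
    [[0,0,0],[0,0,0],0]
  ]
}}

```text
t: 15.25
ee_pos: [604.8, -243.3, 118.3]
orientation: [[-0.516, 0.857, -0.003], [0.857, 0.516, -0.001], [0.0, -0.003, -1.0]]
contact_force: [-5.4, -3.8, 1.6]
gripper_width: 0.1
finger_force: 3.2
```

>>> {"op": "step_arm", "data": {
  "commands": [
    [[0,0.003,0],[0,0,0],0],
    [[0,0,0],[0,0,0],0],
    [[0,0,0],[0,0,0],0]
  ]
}}

```text
t: 15.5
ee_pos: [604.9, -243.2, 118.3]
orientation: [[-0.515, 0.857, -0.005], [0.857, 0.515, -0.003], [0.0, -0.006, -1.0]]
contact_force: [-7.2, -5.1, 3.5]
gripper_width: -0.4
finger_force: 4.7
```

```bash
python3 kn.py
```

```text
[ 342  254   33   44 1003] [ 622.17087874 -231.04275455  126.        ]
[ 604.92429096 -243.19866084  118.29534212] [-7.21568829 -5.09629387  3.53756395]
```

>>> {"op": "step_arm", "data": {
  "commands": [
    [[0,-0.02,0],[0,0,0],0],
    [[0,-0.03,0],[0,0,0],0],
    [[0,0,-0.06],[0,0,0],0],
    [[0,0,-0.06],[0,0,0],0],
    [[0,0,-0.06],[0,0,0],0]
  ]
}}

```text
t: 15.97
ee_pos: [585.8, -254.2, 208.9]
orientation: [[-0.516, 0.856, 0.0], [0.856, 0.516, 0.002], [0.002, 0.001, -1.0]]
contact_force: [0.2, -0.0, 0.0]
gripper_width: 0.3
finger_force: 0.0
```

>>> {"op": "step_arm", "data": {
  "commands": [
    [[0,0,0],[0,0,0],60],
    [[0,0,0],[0,0,0],60]
  ]
}}

```text
t: 16.13
ee_pos: [588.2, -255.1, 211.2]
orientation: [[-0.517, 0.856, 0.007], [0.856, 0.517, -0.001], [-0.004, 0.005, -1.0]]
contact_force: [0.2, 0.4, 0.4]
gripper_width: 23.2
finger_force: 0.0
```

```bash
python3 - <<'E'
from h import *
delta((533.5,-33.5,195),121.1)
E
```

```text
shift units [0.4362 0.1351 0.0311] rows>= 5.5
turn units [0.0008 0.0007 0.    ] rows>= 0.1
```

>>> {"op": "step_arm", "data": {
  "commands": [
    [[0.0545,0.0169,0.0025],[0.0008,0.0007,0],60],
    [[0.0545,0.0169,0.0025],[0,0,0],60],
    [[0.0545,0.0169,0.0025],[0,0,0],60],
    [[0.0545,0.0169,0.0025],[0,0,0],60],
    [[0.0545,0.0169,0.0025],[0,0,0],60]
  ]
}}

```text
t: 16.55
ee_pos: [550.9, -114.6, 201.0]
orientation: [[-0.516, 0.856, -0.008], [0.856, 0.516, 0.003], [0.006, -0.005, -1.0]]
contact_force: [0.2, 0.2, 0.6]
gripper_width: 60.2
finger_force: 0.0
```

>>> {"op": "step_arm", "data": {
  "commands": [
    [[0.0545,0.0169,0.0025],[0,0,0],60],
    [[0.0545,0.0169,0.0025],[0,0,0],60],
    [[0.0545,0.0169,0.0025],[0,0,0],60],
    [[0,0,0],[0,0,0],60],
    [[0,0,0],[0,0,0],60]
  ]
}}

```text
t: 16.97
ee_pos: [530.4, -31.7, 197.9]
orientation: [[-0.519, 0.855, -0.008], [0.855, 0.519, 0.002], [0.006, -0.006, -1.0]]
contact_force: [-0.4, 0.7, 0.4]
gripper_width: 60.1
finger_force: 0.0
```

```bash
python3 - <<'E'
from h import *
import pickle
s=env.observe();print(s["ee_pos"],s["orientation"],s["joints"])
w=optics.snapshot("wrist");b=optics.snapshot("side");a=optics.snapshot("scene")
pickle.dump(s,open("w7.pkl","wb"));cv2.imwrite("pics/w7.png",w[:,:,::-1])
print(proj("wrist",[(533.5,-33.5,156),(524,-98,115)],s))
for d in finder.look_for("handle","wrist"): print(d["conf"],np.array(d["rect"])*[640,400,640,400])
r=lambda i,x,y,w_,h_:cv2.resize(i[y:y+h_,x:x+w_],(400,300),interpolation=2)
o=np.hstack([cv2.resize(w[100:400,120:520],(400,300)),r(b,265,125,100,75)])
cv2.imwrite("pics/o4.png",o[:,:,::-1])
E
```

```text
[530.43300071 -31.66264856 197.90155367] [[-0.51882957  0.85483928 -0.0081043 ]
 [ 0.85485824  0.5188584   0.00182786]
 [ 0.00576751 -0.00597968 -0.99996549]] [-0.06042635  0.29324634 -0.18017769  1.10557229  0.00133511  0.9648559 ]
[[315.35611219 237.78109579]
 [259.61959668 275.78604485]]
0.6 [317.632 223.96   35.904  52.08 ]
```

View pics/o4.png

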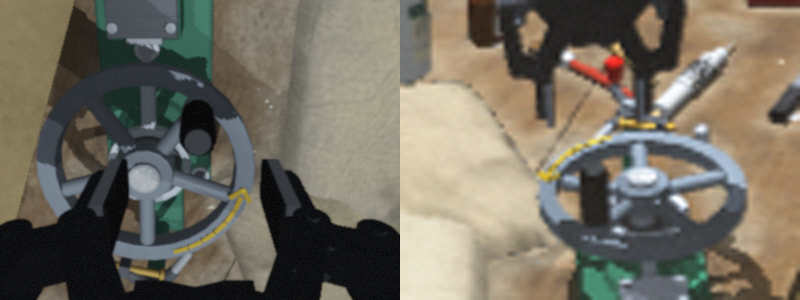

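Wrist view: the handle top is at (318,242) and the hub top at (263,282), and the fingers are open to either side.

```bash
python3 - <<'E'
from h import *
import pickle
s=pickle.load(open("w7.pkl","rb"));yv=s["orientation"][:,1]*1.5
H=onz("wrist",(318,242),156,s)-yv;C=onz("wrist",(263,282),115,s)-yv
v=H-C;print(H,C,np.hypot(*v[:2]),np.degrees(np.arctan2(v[1],v[0])))
delta((H[0],H[1],118),121.1)
E
```

```text
[534.95596251 -35.78789514 156.00896952] [ 527.41144315 -102.13500445  115.00896952] 66.77468596937972 83.51259946614671
shift units [-0.0071  0.0046  0.1613] rows>= 1.9
turn units [-0.0008 -0.0007 -0.0002] rows>= 0.1
```

>>> {"op": "step_arm", "data": {
  "commands": [
    [[-0.0071,0.0046,0.02],[-0.0008,-0.0007,0],60],
    [[0,0,0.04],[0,0,0],60],
    [[0,0,0.045],[0,0,0],60],
    [[0,0,0.035],[0,0,0],60],
    [[0,0,0.018],[0,0,0],60]
  ]
}}

```text
t: 17.58
ee_pos: [534.0, -36.0, 117.7]
orientation: [[-0.515, 0.857, -0.003], [0.857, 0.515, 0.0], [0.002, -0.002, -1.0]]
contact_force: [0.6, 0.5, -0.4]
gripper_width: 60.1
finger_force: 0.0
```

>>> {"op": "step_arm", "data": {
  "commands": [
    [[0,0,0],[0,0,0],15],
    [[0,0,0],[0,0,0],15],
    [[0,0,0],[0,0,0],15],
    [[0,0,0],[0,0,0],15],
    [[0,0,0],[0,0,0],15]
  ],
  "squeeze": 30
}}

```text
t: 18.0
ee_pos: [536.1, -35.9, 121.2]
orientation: [[-0.516, 0.857, 0.002], [0.857, 0.516, -0.002], [-0.003, 0.001, -1.0]]
contact_force: [-0.2, -3.5, 2.1]
gripper_width: 22.5
finger_force: 30.9
```

>>> {"op": "step_arm", "data": {
  "commands": [
    [[0,0,0],[0,0,0],15],
    [[0,0,0],[0,0,0],15]
  ]
}}

```text
t: 18.17
ee_pos: [536.2, -35.9, 121.2]
orientation: [[-0.516, 0.857, 0.003], [0.857, 0.516, -0.002], [-0.003, 0.001, -1.0]]
contact_force: [-1.0, -4.4, 4.7]
gripper_width: 22.3
finger_force: 31.2
```

```bash
cat > crank.py <<'E'
from h import *
import sys
# crank.py hubx huby dphi rows [r corr]: plan from the measured pose
hx,hy,dp,n=map(float,sys.argv[1:5])
s=env.observe();R=s["orientation"];p=s["ee_pos"];v=p[:2]-[hx,hy]
ph=np.arctan2(v[1],v[0]);F=s["contact_force"]
e=np.array([np.cos(ph),np.sin(ph)]);print("phi",np.degrees(ph).round(1),"r",np.hypot(*v).round(1),"Frad",(F[:2]@e).round(1),"Ftan",(F[:2]@[-e[1],e[0]]).round(1),"z",p[2].round(1),"t",s["t"])
q=lambda a:np.array([hx+65*np.cos(a),hy+65*np.sin(a),0])
for k in range(int(n)):
    a=ph+np.radians(dp)*k;d=R.T@(q(a+np.radians(dp))-q(a))/500
    print("[%.4f, %.4f]"%(d[0],d[1]),end=" "+("\n" if k%5==4 else ""))
E
python3 crank.py 526 -100 5 20
```

```text
phi 81.0 r 64.9 Frad -4.6 Ftan 0.3 z 121.2 t 18.1667
[0.0069, -0.0090] [0.0061, -0.0096] [0.0052, -0.0101] [0.0044, -0.0105] [0.0034, -0.0108] 
[0.0025, -0.0111] [0.0015, -0.0112] [0.0005, -0.0113] [-0.0005, -0.0113] [-0.0015, -0.0112] 
[-0.0024, -0.0111] [-0.0034, -0.0108] [-0.0043, -0.0105] [-0.0052, -0.0101] [-0.0061, -0.0096] 
[-0.0069, -0.0090] [-0.0077, -0.0084] [-0.0084, -0.0077] [-0.0090, -0.0069] [-0.0096, -0.0061]
```

>>> {"op": "step_arm", "data": {
  "commands": [
    [[0.0046,-0.0109,0],[0,0,0],15],
    [[0.0061,-0.0096,0],[0,0,0],15],
    [[0.0052,-0.0101,0],[0,0,0],15],
    [[0.0044,-0.0105,0],[0,0,0],15],
    [[0.0034,-0.0108,0],[0,0,0],15]
  ]
}}

```text
t: 18.58
ee_pos: [508.1, -38.2, 121.2]
orientation: [[-0.517, 0.856, 0.004], [0.856, 0.517, -0.0], [-0.002, 0.004, -1.0]]
contact_force: [3.0, -2.8, 5.0]
gripper_width: 22.4
finger_force: 31.3
```

>>> {"op": "step_arm", "data": {
  "commands": [
    [[0.0025,-0.0111,0],[0,0,0],15],
    [[0.0015,-0.0112,0],[0,0,0],15],
    [[0.0005,-0.0113,0],[0,0,0],15],
    [[0,0,0],[0,0,0],15]
  ]
}}

```text
t: 18.92
ee_pos: [491.5, -46.0, 121.2]
orientation: [[-0.516, 0.857, 0.003], [0.857, 0.516, -0.002], [-0.003, 0.001, -1.0]]
contact_force: [0.9, -4.2, 8.3]
gripper_width: 21.7
finger_force: 31.5
```

```bash
python3 crank.py 526 -100 5 20
```

```text
phi 122.5 r 64.0 Frad -4.0 Ftan 1.5 z 121.2 t 18.9167
[-0.0008, -0.0113] [-0.0018, -0.0112] [-0.0027, -0.0110] [-0.0037, -0.0107] [-0.0046, -0.0104] 
[-0.0055, -0.0099] [-0.0063, -0.0094] [-0.0071, -0.0088] [-0.0079, -0.0082] [-0.0086, -0.0074] 
[-0.0092, -0.0067] [-0.0097, -0.0058] [-0.0102, -0.0050] [-0.0106, -0.0041] [-0.0109, -0.0031] 
[-0.0111, -0.0022] [-0.0113, -0.0012] [-0.0113, -0.0002] [-0.0113, 0.0008] [-0.0112, 0.0018]
```

>>> {"op": "step_arm", "data": {
  "commands": [
    [[-0.0038,-0.0113,-0.004],[0,0,0],15],
    [[-0.0018,-0.0112,0],[0,0,0],15],
    [[-0.0027,-0.011,0],[0,0,0],15],
    [[-0.0037,-0.0107,0],[0,0,0],15],
    [[-0.0046,-0.0104,0],[0,0,0],15]
  ]
}}

```text
t: 19.33
ee_pos: [472.3, -65.7, 121.3]
orientation: [[-0.517, 0.856, 0.001], [0.856, 0.517, 0.002], [0.001, 0.002, -1.0]]
contact_force: [6.6, -0.8, -6.4]
gripper_width: 21.5
finger_force: 31.7
```

>>> {"op": "step_arm", "data": {
  "commands": [
    [[-0.0055,-0.0099,0],[0,0,0],15],
    [[-0.0063,-0.0094,0],[0,0,0],15],
    [[-0.0071,-0.0088,0],[0,0,0],15],
    [[-0.0079,-0.0082,0],[0,0,0],15],
    [[-0.0086,-0.0074,0],[0,0,0],15]
  ]
}}

```text
t: 19.75
ee_pos: [462.8, -91.9, 121.3]
orientation: [[-0.517, 0.856, 0.001], [0.856, 0.517, 0.003], [0.002, 0.003, -1.0]]
contact_force: [6.4, 1.0, -6.4]
gripper_width: 22.3
finger_force: 31.7
```

```bash
python3 crank.py 526 -100 5 20
```

```text
phi 172.7 r 63.7 Frad -6.2 Ftan -1.8 z 121.3 t 19.75
[-0.0092, -0.0067] [-0.0097, -0.0058] [-0.0102, -0.0050] [-0.0106, -0.0041] [-0.0109, -0.0031] 
[-0.0111, -0.0022] [-0.0113, -0.0012] [-0.0113, -0.0002] [-0.0113, 0.0008] [-0.0112, 0.0018] 
[-0.0110, 0.0028] [-0.0107, 0.0037] [-0.0104, 0.0046] [-0.0099, 0.0055] [-0.0094, 0.0063] 
[-0.0088, 0.0071] [-0.0082, 0.0079] [-0.0074, 0.0086] [-0.0067, 0.0092] [-0.0058, 0.0097]
```

>>> {"op": "step_arm", "data": {
  "commands": [
    [[-0.0115,-0.0028,0.002],[0,0,0],15],
    [[-0.0097,-0.0058,0],[0,0,0],15],
    [[-0.0102,-0.005,0],[0,0,0],15],
    [[-0.0106,-0.0041,0],[0,0,0],15],
    [[-0.0109,-0.0031,0],[0,0,0],15]
  ]
}}

```text
t: 20.17
ee_pos: [465.3, -119.7, 121.2]
orientation: [[-0.517, 0.856, -0.003], [0.856, 0.517, 0.003], [0.004, -0.001, -1.0]]
contact_force: [-2.3, 2.1, 6.2]
gripper_width: 22.1
finger_force: 32.9
```

>>> {"op": "step_arm", "data": {
  "commands": [
    [[-0.0111,-0.0022,0],[0,0,0],15],
    [[-0.0113,-0.0012,0],[0,0,0],15],
    [[-0.0113,-0.0002,0],[0,0,0],15],
    [[-0.0113,0.0008,0],[0,0,0],15],
    [[-0.0112,0.0018,0],[0,0,0],15]
  ]
}}

```text
t: 20.58
ee_pos: [478.6, -143.4, 121.2]
orientation: [[-0.517, 0.856, -0.004], [0.856, 0.517, 0.004], [0.006, -0.001, -1.0]]
contact_force: [-3.4, 4.7, 7.1]
gripper_width: 22.1
finger_force: 33.2
```

```bash
python3 crank.py 527 -100 5 20
```

```text
phi -138.1 r 65.0 Frad -0.6 Ftan -5.8 z 121.2 t 20.5833
[-0.0110, 0.0026] [-0.0108, 0.0036] [-0.0104, 0.0045] [-0.0100, 0.0054] [-0.0095, 0.0062] 
[-0.0089, 0.0070] [-0.0083, 0.0078] [-0.0075, 0.0085] [-0.0068, 0.0091] [-0.0060, 0.0096] 
[-0.0051, 0.0101] [-0.0042, 0.0105] [-0.0033, 0.0109] [-0.0023, 0.0111] [-0.0013, 0.0113] 
[-0.0003, 0.0113] [0.0007, 0.0113] [0.0016, 0.0112] [0.0026, 0.0110] [0.0036, 0.0108]
```

>>> {"op": "step_arm", "data": {
  "commands": [
    [[-0.011,0.0026,-0.001],[0,0,0],15],
    [[-0.0108,0.0036,0],[0,0,0],15],
    [[-0.0104,0.0045,0],[0,0,0],15],
    [[-0.01,0.0054,0],[0,0,0],15],
    [[-0.0095,0.0062,0],[0,0,0],15]
  ]
}}

```text
t: 21.0
ee_pos: [501.9, -160.2, 121.2]
orientation: [[-0.516, 0.856, -0.004], [0.856, 0.516, 0.003], [0.005, -0.002, -1.0]]
contact_force: [-2.3, 3.0, 4.0]
gripper_width: 21.8
finger_force: 32.8
```

>>> {"op": "step_arm", "data": {
  "commands": [
    [[-0.0089,0.007,0],[0,0,0],15],
    [[-0.0083,0.0078,0],[0,0,0],15],
    [[-0.0075,0.0085,0],[0,0,0],15],
    [[-0.0068,0.0091,0],[0,0,0],15],
    [[-0.006,0.0096,0],[0,0,0],15]
  ]
}}

```text
t: 21.42
ee_pos: [532.2, -165.4, 121.3]
orientation: [[-0.517, 0.856, -0.0], [0.856, 0.517, 0.003], [0.003, 0.001, -1.0]]
contact_force: [-3.2, 6.1, 3.4]
gripper_width: 22.2
finger_force: 32.7
```

```bash
python3 crank.py 527 -100 5 20
```

```text
phi -85.5 r 65.6 Frad -6.4 Ftan -2.7 z 121.3 t 21.4167
[-0.0046, 0.0104] [-0.0037, 0.0107] [-0.0028, 0.0110] [-0.0018, 0.0112] [-0.0008, 0.0113] 
[0.0002, 0.0113] [0.0012, 0.0113] [0.0021, 0.0111] [0.0031, 0.0109] [0.0040, 0.0106] 
[0.0050, 0.0102] [0.0058, 0.0097] [0.0067, 0.0092] [0.0074, 0.0086] [0.0081, 0.0079] 
[0.0088, 0.0071] [0.0094, 0.0064] [0.0099, 0.0055] [0.0104, 0.0046] [0.0107, 0.0037]
```

>>> {"op": "step_arm", "data": {
  "commands": [
    [[-0.0019,0.0117,-0.001],[0,0,0],15],
    [[-0.0037,0.0107,0],[0,0,0],15],
    [[-0.0028,0.011,0],[0,0,0],15],
    [[-0.0018,0.0112,0],[0,0,0],15],
    [[-0.0008,0.0113,0],[0,0,0],15]
  ]
}}

```text
t: 21.83
ee_pos: [558.9, -157.2, 121.3]
orientation: [[-0.516, 0.857, -0.001], [0.857, 0.516, -0.001], [-0.0, -0.001, -1.0]]
contact_force: [-2.3, -1.0, -4.3]
gripper_width: 22.0
finger_force: 32.0
```

>>> {"op": "step_arm", "data": {
  "commands": [
    [[0.0002,0.0113,0],[0,0,0],15],
    [[0.0012,0.0113,0],[0,0,0],15],
    [[0.0021,0.0111,0],[0,0,0],15],
    [[0.0031,0.0109,0],[0,0,0],15],
    [[0.004,0.0106,0],[0,0,0],15]
  ]
}}

```text
t: 22.25
ee_pos: [580.3, -138.1, 121.4]
orientation: [[-0.516, 0.856, 0.0], [0.856, 0.516, -0.001], [-0.001, -0.0, -1.0]]
contact_force: [0.7, -3.8, -11.3]
gripper_width: 21.7
finger_force: 31.2
```

```bash
python3 crank.py 527 -100 5 20
```

```text
phi -35.6 r 65.5 Frad 2.8 Ftan -2.7 z 121.4 t 22.25
[0.0049, 0.0102] [0.0058, 0.0097] [0.0066, 0.0092] [0.0074, 0.0086] [0.0081, 0.0079] 
[0.0088, 0.0072] [0.0094, 0.0064] [0.0099, 0.0055] [0.0103, 0.0046] [0.0107, 0.0037] 
[0.0110, 0.0028] [0.0112, 0.0018] [0.0113, 0.0008] [0.0113, -0.0002] [0.0113, -0.0012] 
[0.0111, -0.0021] [0.0109, -0.0031] [0.0106, -0.0040] [0.0102, -0.0049] [0.0097, -0.0058]
```

>>> {"op": "step_arm", "data": {
  "commands": [
    [[0.0049,0.0102,0.002],[0,0,0],15],
    [[0.0058,0.0097,0],[0,0,0],15],
    [[0.0066,0.0092,0],[0,0,0],15],
    [[0.0074,0.0086,0],[0,0,0],15],
    [[0.0081,0.0079,0],[0,0,0],15]
  ]
}}

```text
t: 22.67
ee_pos: [591.3, -111.7, 121.4]
orientation: [[-0.516, 0.856, 0.001], [0.856, 0.516, -0.0], [-0.001, 0.001, -1.0]]
contact_force: [-0.8, -1.6, -5.8]
gripper_width: 21.9
finger_force: 31.7
```

>>> {"op": "step_arm", "data": {
  "commands": [
    [[0.0088,0.0072,0],[0,0,0],15],
    [[0.0094,0.0064,0],[0,0,0],15],
    [[0.0099,0.0055,0],[0,0,0],15],
    [[0.0103,0.0046,0],[0,0,0],15],
    [[0.0107,0.0037,0],[0,0,0],15]
  ]
}}

```text
t: 23.08
ee_pos: [590.2, -83.6, 121.4]
orientation: [[-0.516, 0.856, 0.001], [0.856, 0.516, -0.0], [-0.001, 0.001, -1.0]]
contact_force: [1.2, -1.4, -3.8]
gripper_width: 21.9
finger_force: 31.8
```

```bash
python3 crank.py 527 -100 5 20
```

```text
phi 14.5 r 65.2 Frad 0.8 Ftan -1.7 z 121.4 t 23.0833
[0.0110, 0.0028] [0.0112, 0.0018] [0.0113, 0.0008] [0.0113, -0.0002] [0.0113, -0.0012] 
[0.0111, -0.0022] [0.0109, -0.0031] [0.0106, -0.0041] [0.0102, -0.0050] [0.0097, -0.0058] 
[0.0092, -0.0067] [0.0086, -0.0074] [0.0079, -0.0082] [0.0071, -0.0088] [0.0063, -0.0094] 
[0.0055, -0.0099] [0.0046, -0.0104] [0.0037, -0.0107] [0.0028, -0.0110] [0.0018, -0.0112]
```

>>> {"op": "step_arm", "data": {
  "commands": [
    [[0.011,0.0028,0],[0,0,0],15],
    [[0.0112,0.0018,0],[0,0,0],15],
    [[0.0113,0.0008,0],[0,0,0],15],
    [[0.0113,-0.0002,0],[0,0,0],15],
    [[0.0113,-0.0012,0],[0,0,0],15]
  ]
}}

```text
t: 23.5
ee_pos: [577.2, -58.6, 121.3]
orientation: [[-0.516, 0.856, 0.001], [0.856, 0.516, 0.0], [-0.001, 0.001, -1.0]]
contact_force: [1.4, -1.8, -3.1]
gripper_width: 21.8
finger_force: 31.9
```

>>> {"op": "step_arm", "data": {
  "commands": [
    [[0.0111,-0.0022,0],[0,0,0],15],
    [[0.0109,-0.0031,0],[0,0,0],15],
    [[0.0106,-0.0041,0],[0,0,0],15],
    [[0.0102,-0.005,0],[0,0,0],15],
    [[0,0,0],[0,0,0],15]
  ]
}}

```text
t: 23.92
ee_pos: [558.3, -43.2, 121.3]
orientation: [[-0.517, 0.856, -0.001], [0.856, 0.517, 0.002], [0.002, -0.0, -1.0]]
contact_force: [-0.9, 2.9, -1.0]
gripper_width: 21.9
finger_force: 32.2
```

```bash
python3 crank.py 527 -100 1 25
```

```text
phi 61.2 r 64.8 Frad 2.1 Ftan 2.2 z 121.3 t 23.9167
[0.0020, -0.0012] [0.0019, -0.0012] [0.0019, -0.0012] [0.0019, -0.0013] [0.0019, -0.0013] 
[0.0018, -0.0013] [0.0018, -0.0014] [0.0018, -0.0014] [0.0018, -0.0014] [0.0018, -0.0014] 
[0.0017, -0.0015] [0.0017, -0.0015] [0.0017, -0.0015] [0.0016, -0.0016] [0.0016, -0.0016] 
[0.0016, -0.0016] [0.0016, -0.0016] [0.0015, -0.0017] [0.0015, -0.0017] [0.0015, -0.0017] 
[0.0014, -0.0018] [0.0014, -0.0018] [0.0014, -0.0018] [0.0013, -0.0018] [0.0013, -0.0018]
```

>>> {"op": "step_arm", "data": {
  "commands": [
    [[0.003,-0.0018,0],[0,0,0],15],
    [[0.0029,-0.0018,0],[0,0,0],15],
    [[0.0029,-0.0018,0],[0,0,0],15],
    [[0.0028,-0.002,0],[0,0,0],15],
    [[0.0028,-0.002,0],[0,0,0],15]
  ]
}}

```text
t: 24.33
ee_pos: [552.7, -40.6, 121.3]
orientation: [[-0.516, 0.856, 0.002], [0.856, 0.516, 0.001], [-0.0, 0.002, -1.0]]
contact_force: [3.5, 0.6, -1.6]
gripper_width: 22.1
finger_force: 32.1
```

>>> {"op": "step_arm", "data": {
  "commands": [
    [[0.0027,-0.0021,0],[0,0,0],15],
    [[0.0027,-0.0021,0],[0,0,0],15],
    [[0.0026,-0.0022,0],[0,0,0],15],
    [[0.0026,-0.0022,0],[0,0,0],15],
    [[0.0025,-0.0023,0],[0,0,0],15]
  ]
}}

```text
t: 24.75
ee_pos: [544.2, -37.7, 121.3]
orientation: [[-0.517, 0.856, 0.001], [0.856, 0.517, 0.001], [-0.0, 0.001, -1.0]]
contact_force: [2.6, 2.7, -0.2]
gripper_width: 22.1
finger_force: 32.3
```

>>> {"op": "step_arm", "data": {
  "commands": [
    [[0.0024,-0.0024,0],[0,0,0],15],
    [[0.0024,-0.0024,0],[0,0,0],15],
    [[0.0023,-0.0025,0],[0,0,0],15],
    [[0.0023,-0.0025,0],[0,0,0],15],
    [[0,0,0],[0,0,0],15]
  ]
}}

```text
t: 25.17
ee_pos: [536.9, -36.2, 121.2]
orientation: [[-0.516, 0.856, -0.0], [0.856, 0.516, 0.001], [0.001, 0.0, -1.0]]
contact_force: [0.5, 4.2, 2.5]
gripper_width: 22.0
finger_force: 32.5
```

```bash
python3 crank.py 527 -100 1 20
```

```text
phi 81.2 r 64.6 Frad 4.2 Ftan 0.1 z 121.2 t 25.1667
[0.0014, -0.0018] [0.0014, -0.0018] [0.0014, -0.0018] [0.0013, -0.0018] [0.0013, -0.0018] 
[0.0013, -0.0019] [0.0012, -0.0019] [0.0012, -0.0019] [0.0012, -0.0019] [0.0011, -0.0020] 
[0.0011, -0.0020] [0.0011, -0.0020] [0.0010, -0.0020] [0.0010, -0.0020] [0.0010, -0.0020] 
[0.0009, -0.0021] [0.0009, -0.0021] [0.0009, -0.0021] [0.0008, -0.0021] [0.0008, -0.0021]
```

>>> {"op": "step_arm", "data": {
  "commands": [
    [[0.003,-0.001,0],[0,0,0],15],
    [[0.0024,-0.0013,0],[0,0,0],15],
    [[0.0014,-0.0018,0],[0,0,0],15],
    [[0.0013,-0.0018,0],[0,0,0],15],
    [[0.0013,-0.0018,0],[0,0,0],15]
  ]
}}

```text
t: 25.58
ee_pos: [531.8, -35.4, 121.2]
orientation: [[-0.516, 0.857, 0.001], [0.857, 0.516, -0.002], [-0.002, -0.001, -1.0]]
contact_force: [1.9, -2.7, 3.4]
gripper_width: 21.7
finger_force: 32.6
```

>>> {"op": "step_arm", "data": {
  "commands": [
    [[0.0013,-0.0019,0],[0,0,0],15],
    [[0.0012,-0.0019,0],[0,0,0],15]
  ]
}}

```text
t: 25.75
ee_pos: [529.5, -35.3, 121.2]
orientation: [[-0.516, 0.857, 0.001], [0.857, 0.516, -0.002], [-0.002, -0.0, -1.0]]
contact_force: [1.9, -4.4, 3.3]
gripper_width: 21.7
finger_force: 32.7
```

```bash
python3 crank.py 527 -100 1 15
```

```text
phi 87.8 r 64.7 Frad -4.3 Ftan -2.1 z 121.2 t 25.75
[0.0012, -0.0019] [0.0012, -0.0019] [0.0012, -0.0019] [0.0011, -0.0020] [0.0011, -0.0020] 
[0.0011, -0.0020] [0.0010, -0.0020] [0.0010, -0.0020] [0.0010, -0.0021] [0.0009, -0.0021] 
[0.0009, -0.0021] [0.0008, -0.0021] [0.0008, -0.0021] [0.0008, -0.0021] [0.0007, -0.0021]
```

>>> {"op": "step_arm", "data": {
  "commands": [
    [[0.0004,-0.0024,0],[0,0,0],15],
    [[0.0006,-0.0022,0],[0,0,0],15],
    [[0,0,0],[0,0,0],15]
  ]
}}

```text
t: 26.0
ee_pos: [527.0, -35.3, 121.2]
orientation: [[-0.516, 0.856, 0.0], [0.856, 0.516, -0.0], [-0.0, 0.0, -1.0]]
contact_force: [1.3, -2.7, 5.2]
gripper_width: 22.1
finger_force: 32.9
```

>>> {"op": "step_arm", "data": {
  "commands": [
    [[0.0011,-0.002,0],[0,0,0],15],
    [[0.0011,-0.002,0],[0,0,0],15],
    [[0,0,0],[0,0,0],15]
  ]
}}

```text
t: 26.25
ee_pos: [524.8, -35.4, 121.2]
orientation: [[-0.516, 0.856, 0.0], [0.856, 0.516, -0.0], [-0.001, 0.0, -1.0]]
contact_force: [1.1, -3.7, 4.3]
gripper_width: 21.9
finger_force: 32.9
```

```bash
python3 crank.py 527 -100 1 10
```

```text
phi 91.9 r 64.7 Frad -3.8 Ftan -1.0 z 121.2 t 26.25
[0.0011, -0.0020] [0.0011, -0.0020] [0.0010, -0.0020] [0.0010, -0.0020] [0.0009, -0.0021] 
[0.0009, -0.0021] [0.0009, -0.0021] [0.0008, -0.0021] [0.0008, -0.0021] [0.0008, -0.0021]
```

>>> {"op": "step_arm", "data": {
  "commands": [
    [[0.0009,-0.0021,0],[0,0,0],15],
    [[0.0008,-0.0021,0],[0,0,0],15],
    [[0,0,0],[0,0,0],15]
  ]
}}

```text
t: 26.5
ee_pos: [522.5, -35.5, 121.2]
orientation: [[-0.516, 0.856, 0.0], [0.856, 0.516, 0.0], [-0.0, 0.0, -1.0]]
contact_force: [0.6, -2.4, 6.4]
gripper_width: 21.9
finger_force: 33.0
```

>>> {"op": "step_arm", "data": {
  "commands": [
    [[0.0008,-0.0021,0],[0,0,0],15],
    [[0.0008,-0.0021,0],[0,0,0],15],
    [[0,0,0],[0,0,0],15]
  ]
}}

```text
t: 26.75
ee_pos: [520.3, -35.7, 121.2]
orientation: [[-0.516, 0.856, 0.0], [0.856, 0.516, 0.001], [0.0, 0.0, -1.0]]
contact_force: [1.0, -2.2, 5.4]
gripper_width: 21.7
finger_force: 33.0
```

>>> {"op": "step_arm", "data": {
  "commands": [
    [[0.0008,-0.0021,0],[0,0,0],15],
    [[0.0008,-0.0021,0],[0,0,0],15],
    [[0,0,0],[0,0,0],15]
  ]
}}

```text
t: 27.0
ee_pos: [518.0, -36.0, 121.2]
orientation: [[-0.517, 0.856, 0.0], [0.856, 0.517, 0.001], [0.001, 0.001, -1.0]]
contact_force: [1.3, -2.4, 6.8]
gripper_width: 22.0
finger_force: 33.0
```

```bash
python3 crank.py 527 -100 1 10
```

```text
phi 98.0 r 64.6 Frad -2.5 Ftan -1.0 z 121.2 t 27.0
[0.0009, -0.0021] [0.0008, -0.0021] [0.0008, -0.0021] [0.0008, -0.0021] [0.0007, -0.0022] 
[0.0007, -0.0022] [0.0006, -0.0022] [0.0006, -0.0022] [0.0006, -0.0022] [0.0005, -0.0022]
```

>>> {"op": "step_arm", "data": {
  "commands": [
    [[0.0006,-0.0022,0],[0,0,0],15],
    [[0.0006,-0.0022,0],[0,0,0],15],
    [[0,0,0],[0,0,0],15]
  ]
}}

```text
t: 27.25
ee_pos: [516.2, -36.3, 121.2]
orientation: [[-0.517, 0.856, 0.001], [0.856, 0.517, 0.001], [0.001, 0.002, -1.0]]
contact_force: [3.5, 0.3, 5.9]
gripper_width: 21.7
finger_force: 32.9
```

>>> {"op": "step_arm", "data": {
  "commands": [
    [[0.0006,-0.0022,0],[0,0,0],15],
    [[0,0,0],[0,0,0],15]
  ]
}}

```text
t: 27.42
ee_pos: [516.1, -36.4, 121.2]
orientation: [[-0.517, 0.856, 0.003], [0.856, 0.517, 0.002], [0.0, 0.003, -1.0]]
contact_force: [4.8, 1.1, 3.8]
gripper_width: 22.3
finger_force: 32.7
```

```bash
python3 crank.py 527 -100 1 5
```

```text
phi 99.7 r 64.6 Frad 0.3 Ftan -4.9 z 121.2 t 27.4167
[0.0008, -0.0021] [0.0008, -0.0021] [0.0007, -0.0021] [0.0007, -0.0022] [0.0007, -0.0022]
```

>>> {"op": "step_arm", "data": {
  "commands": [
    [[0.0007,-0.0022,0],[0,0,0],15],
    [[0.0007,-0.0022,0],[0,0,0],15],
    [[0,0,0],[0,0,0],15],
    [[0,0,0],[0,0,0],15]
  ]
}}

```text
t: 27.75
ee_pos: [515.8, -36.4, 121.3]
orientation: [[-0.517, 0.856, 0.006], [0.856, 0.517, 0.003], [-0.0, 0.007, -1.0]]
contact_force: [8.6, 3.8, -0.2]
gripper_width: 21.8
finger_force: 32.3
```

>>> {"op": "step_arm", "data": {
  "commands": [
    [[0.0007,-0.0022,0],[0,0,0],15],
    [[0,0,0],[0,0,0],15],
    [[0,0,0],[0,0,0],15]
  ]
}}

```text
t: 28.0
ee_pos: [515.6, -36.5, 121.3]
orientation: [[-0.517, 0.856, 0.007], [0.856, 0.517, 0.004], [-0.001, 0.008, -1.0]]
contact_force: [11.0, 3.8, -3.1]
gripper_width: 22.0
finger_force: 32.1
```

```bash
python3 crank.py 527 -100 1 1
```

```text
phi 100.1 r 64.5 Frad 1.8 Ftan -11.5 z 121.3 t 28.0
[0.0008, -0.0021]
```

>>> {"op": "step_arm", "data": {
  "commands": [
    [[0.0003,-0.001,0],[0,0,0],15],
    [[0,0,0],[0,0,0],15],
    [[0,0,0],[0,0,0],15],
    [[0,0,0],[0,0,0],15],
    [[0,0,0],[0,0,0],15]
  ]
}}

```text
t: 28.42
ee_pos: [515.6, -36.5, 121.3]
orientation: [[-0.517, 0.856, 0.008], [0.856, 0.517, 0.004], [-0.001, 0.009, -1.0]]
contact_force: [12.9, 3.4, -3.7]
gripper_width: 22.1
finger_force: 32.0
```

>>> {"op": "step_arm", "data": {
  "commands": [
    [[-0.0007,0.0022,0],[0,0,0],15],
    [[-0.0007,0.0022,0],[0,0,0],15],
    [[-0.0007,0.0022,0],[0,0,0],15],
    [[0,0,0],[0,0,0],15]
  ]
}}

```text
t: 28.75
ee_pos: [515.9, -36.4, 121.2]
orientation: [[-0.517, 0.856, 0.003], [0.856, 0.517, 0.002], [0.0, 0.003, -1.0]]
contact_force: [6.0, 1.5, 2.7]
gripper_width: 22.2
finger_force: 32.7
```

```bash
python3 crank.py 527 -100 1 1
```

```text
phi 99.9 r 64.6 Frad 0.5 Ftan -6.2 z 121.2 t 28.75
[0.0008, -0.0021]
```

>>> {"op": "step_arm", "data": {
  "commands": [
    [[-0.0007,0.0022,0],[0,0,0],15],
    [[-0.0003,0.0008,0],[0,0,0],15],
    [[0,0,0],[0,0,0],15]
  ]
}}

```text
t: 29.0
ee_pos: [516.0, -36.4, 121.2]
orientation: [[-0.517, 0.856, 0.0], [0.856, 0.517, 0.001], [0.001, 0.001, -1.0]]
contact_force: [3.1, 1.3, 5.3]
gripper_width: 22.0
finger_force: 32.9
```

>>> {"op": "step_arm", "data": {
  "commands": [
    [[0,0,0],[0,0,0],60],
    [[0,0,0],[0,0,0],60],
    [[0,0,0],[0,0,0],60],
    [[0,0,0],[0,0,0],60],
    [[0,0,0],[0,0,0],60]
  ]
}}

```text
t: 29.42
ee_pos: [515.0, -37.1, 120.4]
orientation: [[-0.516, 0.856, -0.002], [0.856, 0.516, -0.0], [0.001, -0.002, -1.0]]
contact_force: [0.5, -0.3, 0.8]
gripper_width: 60.1
finger_force: 0.0
```

>>> {"op": "step_arm", "data": {
  "commands": [
    [[0,0,-0.02],[0,0,0],60],
    [[0,0,-0.05],[0,0,0],60],
    [[0,0,-0.06],[0,0,0],60],
    [[0,0,-0.06],[0,0,0],60],
    [[0,0,0],[0,0,0],60]
  ]
}}

```text
t: 29.83
ee_pos: [519.5, -37.4, 222.6]
orientation: [[-0.516, 0.856, 0.011], [0.856, 0.516, -0.001], [-0.006, 0.009, -1.0]]
contact_force: [0.2, -0.3, -0.1]
gripper_width: 60.3
finger_force: 0.0
```

>>> {"op": "step_arm", "data": {
  "commands": [
    [[0.06,0,0],[0,0,0],60],
    [[0.06,0,0],[0,0,0],60],
    [[0.06,0,0],[0,0,0],60],
    [[0.06,0,0],[0,0,0],60],
    [[0,0,0],[0,0,0],60]
  ]
}}

```text
t: 30.25
ee_pos: [450.8, 68.6, 216.3]
orientation: [[-0.52, 0.854, -0.002], [0.854, 0.52, 0.002], [0.003, -0.001, -1.0]]
contact_force: [-0.5, -0.8, 0.5]
gripper_width: 60.1
finger_force: 0.0
```

```bash
python3 - <<'E'
from h import *
w=optics.snapshot("wrist");b=optics.snapshot("side");a=optics.snapshot("scene")
r=lambda i,x,y,w_,h_:cv2.resize(i[y:y+h_,x:x+w_],(400,300),interpolation=2)
o=np.vstack([np.hstack([r(a,265,145,100,75),r(a,265,200,100,75)]),np.hstack([r(b,265,125,120,90),r(w,120,100,400,300)])])
cv2.imwrite("pics/o5.png",o[:,:,::-1])
E
```

```text
(no output)
```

View pics/o5.png

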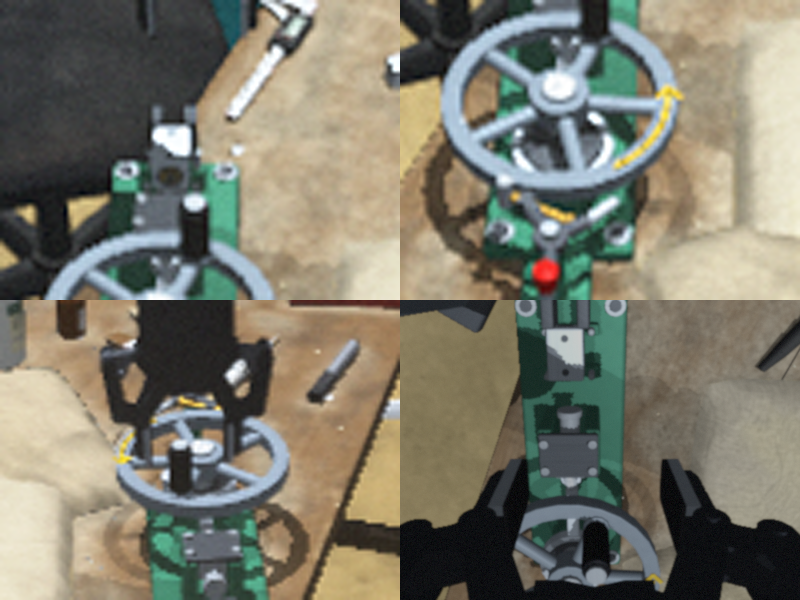

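The bushing is home (no brass standing out), the ram is drawn back, the block is against the anvil, and the dog rests at the latch, whose knob is back. The gripper is clear, so I'm handing in.

```bash
python3 -c "
from rig import env
print(env.close_job())"
```

```text
the job is handed in; nothing more can be done
None
```

The job is handed in at about 30 s: the block lies in the nest with its bushing pressed home. The flywheel went once round and stands against the latch's stop screw, where I bore on it with about 13 N, and nothing else was moved.

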